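# Load the leaf drill jig and fit its slip bushings

## Robot

A 7-joint arm with a two-finger parallel gripper is mounted at the origin on the work surface. World frame = base frame: x ahead of the robot, y to its left, z up, the work surface at z = 0. Lengths are in m, angles in rad, forces in N, time in s.
With the tool pointing down it reaches from about 0.425 to 1.025 m from the base axis. Payload 3.6 kg.
Tool frame: the origin (TCP) lies midway between the tips of the shut fingers; the grasp point (between the pads) lies 19 mm behind it; z points along the fingers, y is the direction in which the jaws open and shut (so a half turn about z gives the same grasp; the last joint's range is limited). The gripper opens to 85 mm and grips with 20 to 120 N. Pads are 22 mm wide; open, the fingers measure 114 mm over their backs; the gripper's body (76 mm by 85 mm) begins 54 mm behind the grasp point. The pads swing forward as they close: fully open they stand 13 mm farther back than shut.
Start: joints at [1.256, 0.591, 0.048, 1.609, -0.033, 0.943, -0.034], TCP at [0.159, -0.707, 0.196] pointing down, gripper open.
Joint ranges: [-2.69, 2.69], [-0.47, 2.24], [-1.27, 1.36], [0.19, 2.51], [-1.53, 4.68], [0.08, 2.07], [-3.09, 3.09]. Speed limits (rad/s): [2.57, 2.57, 3.14, 3.14, 3.14, 3.14, 3.14].

## Interface

Orientations are given as [roll, pitch, yaw] about the fixed x, y, z axes, in that order (R = Rz(yaw) Ry(pitch) Rx(roll)).
In Python, from bench import get_obs, get_image, close_job gives the robot as it stands. The module is installed in compiled form; this text tells all that it offers.
- The arm moves only by the shell command python3 -m handwheel 'ROWS' [FORCE]. ROWS is JSON, a list of rows, each a list of 7 numbers: the shift along the tool's x, y, z scaled (see below), then the turn, a rotation vector about the tool's x, y, z scaled (see below), then the finger opening in mm, from 0 to 85.4. A call has 1 to 12 rows; each row is the pose to reach, as a shift and turn from the pose commanded when the call began, along the tool's axes at that moment, turning the shorter way round; what a row does not reach only later rows make up. The controller multiplies each number of a shift by 1 m and each number of a turn by 360 degrees. A row lasts 1/10 s, in which the tool goes at most 50 mm and 8.59 degrees, less where a joint would pass 70% of its speed; a pose out of reach is approached as far as the arm can. A call with a number of a shift or a turn outside -1 to 1 is refused whole. A call with a gripper value outside its range is refused whole. The fingers move at their own pace and stop on an object; FORCE is the grip in N (left out, the last holds). Time passes only in rows, so rows that repeat a pose let the fingers close. It gives the time, the measured TCP pose, the force and the opening at its end, in the units of the state.
- get_obs(): the state, without advancing time (a new reading comes with each control period).
- get_image(name): name is "scene" or "top"; returns a dict with "img" (480x640x3 uint8, blue, green, red), "depth" (480x640 float32, m along the optical axis (not along the pixel's ray), 0 where there is no reading), "K" (3x3 intrinsics, pixels), "k1" (the pictures are not rectified: a ray, as slopes to the right and down, at radius r is drawn at 1 + k1 r^2 times it, then the intrinsics apply), "R" (3x3) and "t" (3): a world point X has camera coordinates R X + t. Camera axes: x right, y down, z forward; pixel columns grow to the right and rows downward; lengths in m; the calibration is good to about 2 mm. A picture is of the moment at which its call begins.
- close_job(): hands the job in, once; it reports no verdict.
The state is a dict: "clock": time; "q": joint angles; "joint_velocities": joint speeds; "joint_efforts": joint torques, N m; "ee_pos": TCP position; "eef_rot": TCP orientation; "force": force on the tool from outside, world axes, zero at the start; "ft_torque": the same for the moment, N m; "opening": opening from 0.0 (shut) to 1.0 (fully open).
Only numpy, scipy, OpenCV 4.12 (cv2) and the standard library are available. Lean on these libraries where they do the work, as an engineer would, in place of code of your own. Each camera call takes 0.05 s, during which the arm holds its last target. There are 200 camera calls.

## Task

Get the drill jig on the bench ready for drilling: turn its latch key to release the leaf, swing the leaf up, lay the wooden rail blank right down in the nest between the locating bars, swing the leaf shut and turn the key back to lock it. Then fit every drill bushing that stands on the bench into a liner of its own in the locked leaf (any bushing, any liner): press lightly, never hard, and turn it until the gap in its flange finds the lock screw and it drops fully home with the flange flat on the leaf. Leave the jar, the tin and the hammer where they are.

Things in the scene. Friction and masses are not known exactly. Their poses are not given: they have to be found in the camera images.
- jig: drill jig, fixed to the bench: plywood base 240 x 330 mm, 15 mm thick; origin under it, y along its length, x towards the hinge, z up. A plywood leaf (192 x 290 x 21 mm, underside 62 mm and top 83 mm above the bench) is hinged along the far +x edge and held shut by a key latch at the middle of its near edge
- leaf (a joint): hinge angle of the leaf: 0 shut and level, grows as its near edge is lifted, 1.57 straight up, at most 1.85. The hinge is stiff and the leaf stays where it is left (a little past upright it is out of the way of loading; its raised edge is then 275 mm above the bench): about 10 N at the handle lifts it, 2 N pushes it down again
- latch (a joint): angle of the quarter-turn key: 0 locked (bar along y of the jig, over the leaf, which it holds down), grows counter-clockwise from above to 1.57 released (bar along x, in line with the slot). The leaf passes the bar only when it is nearly in line with the slot, both ways. Stays where it is left; turns at 0.08 N m
- key (a point): grip point of the latch key, on its turning axis: a steel bar 50 mm long, 12 mm thick, 36 mm tall, on edge 2 mm above the leaf; this point is 12 mm below its top edge. Its y axis runs along the bar and turns with it. The slot in the leaf under it is 24 mm wide, open at the near edge
- handle (a point): middle of the leaf's bar handle: a round steel bar 12 mm in diameter, 80 mm long along y, its axis 38 mm above the leaf's top (a leg at each end), near the leaf's near edge on the +y side of the key; moves with the leaf
- hinge (a point): middle of the leaf's hinge axis (along y of the jig), half-way through the leaf's thickness, 72.5 mm above the bench
- nest (a point): middle of the nest, on top of the jig's base under the leaf (15 mm above the bench); y runs along it. Round locating bars rise 11 mm above the base and leave 55 mm across (x) and 247 mm along (y). Above them both long sides are free for 35 mm or more. The blank's centre is 22.5 mm above this point when right down; the shut leaf clears it by 2 mm
- blank_centre (a point): centre of the wooden rail blank, 240 mm long (its y axis), 50 mm wide (x) and 45 mm tall (z), 0.3 kg, lying on the bench; either end may go either way
- liner1 (a point): mouth of the liner at the -y end: a hole 52 mm in diameter through the leaf (21 mm thick). The point is on its axis, flush with the leaf's top; z up when shut, x towards the hinge. Beside each liner a round lock screw 10 mm in diameter stands 9 mm above the leaf, 31 mm from the axis, within 50 degrees either way of the liner's -x direction; where exactly differs and is not measured: look or feel for it
- liner2 (a point): the middle liner, like liner1, 95 mm from its neighbours; its lock screw has an angle of its own. A bushing set in with its flange resting on the screw sits 9 mm too high, its body 13 mm in the hole; when its gap comes over the screw it drops 9 mm and its flange lies on the leaf (bushing centre then 8 mm above this point)
- liner3 (a point): the liner at the +y end, like liner1; its lock screw has an angle of its own
- bushing1_centre (a point): steel slip bushing, 60 mm tall, 0.45 kg, upright on the bench; this point is on its axis, 30 mm above its foot. From the foot up: round body 48 mm diameter, 22 mm long, foot bevelled 4 x 5 mm; dark flange 68 mm diameter, 10 mm thick; round grip 40 mm diameter, 28 mm tall. One gap 15 mm wide is cut through the flange from rim to body, on the +x side of this point. Two or three bushings are there (None if absent)
- bushing2_centre (a point): another bushing, exactly like bushing1 (any fits any liner). The gap in the flange passes over a lock screw when it is within about 5 degrees of it; the upright grip stands clear above flange and screws, so the fingers can turn round it
- bushing3_centre (a point): another bushing, exactly like bushing1 (None if absent)
- jar: a glass jar with a steel lid, 72 mm in diameter and 100 mm tall, not part of the job; origin under its centre
- tin: a tin can, 90 mm in diameter and 110 mm tall, not part of the job; origin under its centre
- hammer: a hammer 260 mm long lying beyond the jig, not part of the job; origin under its middle

How it is judged:
By the outcome, as a careful person would: the job done as asked, in the order asked, and still so for the second after the job is handed in, with the robot touching nothing.
Of bushing1, bushing2, bushing3 only 2 to 3 are there at a start; the rules pass over those that are not, and their reading is None.
At some moment in a run one of bushing1, bushing2, bushing3 may be knocked a few centimetres aside while the robot is not near it.
Once in a run the grip may slacken for a moment while it holds something.
It also fails if it takes over 210 s, if anything falls off the work surface, if the arm or the gripper's body presses on something with over 40 N, if the wrist force passes 120 N, or if a joint passes its speed limit or range.

## Working session

There is one attempt and no reset: what is moved stays moved. The work goes in short steps, Python scripts to look and compute and a shell command to move; the robot and the scene stay as the last step left them, time stands still between calls to the robot, and variables do not carry over. Pictures are saved under pics/ and viewed, about 12 in all and at most 16, crops included, and the job is handed in when it is done.

```bash
mkdir -p pics; cat > h.py <<'E'
import numpy as np, cv2
from bench import get_obs, get_image
def shot(cam,name=None,crop=None,scale=1):
    d=get_image(cam); im=d["img"]
    if name:
        c=im if crop is None else im[crop[1]:crop[3],crop[0]:crop[2]]
        cv2.imwrite("pics/"+name,cv2.resize(c,None,fx=scale,fy=scale,interpolation=cv2.INTER_CUBIC))
    np.savez("pics/last_%s.npz"%cam,**{k:np.asarray(v) for k,v in d.items()})
    return d
def load(cam): return dict(np.load("pics/last_%s.npz"%cam))
def ray(d,u,v):
    K=d["K"];D=np.array([float(d["k1"]),0,0,0])
    p=cv2.undistortPoints(np.array([[[u,v]]],float),K,D)[0,0]
    return np.array([p[0],p[1],1.])
def pxz(d,u,v,z):   # intersect with plane z
    r=d["R"].T@ray(d,u,v); c=-d["R"].T@d["t"]
    return c+r*(z-c[2])/r[2]
def cloud(d):
    h,w=d["depth"].shape
    uu,vv=np.meshgrid(np.arange(w),np.arange(h))
    p=cv2.undistortPoints(np.stack([uu,vv],-1).reshape(-1,1,2).astype(float),d["K"],np.array([float(d["k1"]),0,0,0])).reshape(h,w,2)
    P=np.concatenate([p,np.ones((h,w,1))],-1)*d["depth"][...,None]
    X=(P-d["t"].reshape(3))@d["R"]
    X[d["depth"]==0]=np.nan
    return X
def proj(d,X):
    rv=cv2.Rodrigues(d["R"])[0]
    return cv2.projectPoints(np.array(X,float).reshape(-1,1,3),rv,d["t"].reshape(3).astype(float),d["K"],np.array([float(d["k1"]),0,0,0]))[0].reshape(-1,2)
E
python3 - <<'E'
from h import *
for c in("scene","top"):
    d=shot(c,c+"0.png"); print(c,(-d["R"].T@d["t"]).round(3),d["R"].round(2).tolist(),d["K"][0,0],d["k1"])
o=get_obs(); print(o)
E
```

```text
scene [1.041 0.806 0.748] [[-0.88, 0.47, 0.02], [0.25, 0.52, -0.82], [-0.4, -0.72, -0.57]] 469.685044082209 -0.006709221855670747
top [ 0.413 -0.029  1.205] [[-0.01, -1.0, -0.03], [-0.99, 0.01, -0.16], [0.16, 0.03, -0.99]] 437.640156137393 0.025578278177659078
{'clock': 0.1, 'q': array([ 1.25547362,  0.59201511,  0.0482601 ,  1.60972886, -0.03329893,
        0.94270855, -0.03367004]), 'joint_velocities': array([-6.66686250e-04, -1.80570860e-03, -5.15910469e-04, -1.29269942e-03,
       -6.32463250e-04, -8.96557304e-05, -1.31915431e-04]), 'joint_efforts': array([ 4.38483155e-03, -5.49993575e+01,  1.55299131e+00, -1.98822874e+01,
        9.74660885e-03,  3.82434417e-03,  2.74520204e-06]), 'ee_pos': array([ 0.15935338, -0.70640959,  0.19524998]), 'eef_rot': array([-3.13953847e+00,  9.08987083e-05,  2.21969451e-01]), 'force': array([ 0.27761375, -0.52920031, -1.27726155]), 'ft_torque': array([-0.00651597, -0.00504522,  0.04962689]), 'opening': 0.9951456819869839}
```

View pics/top0.png

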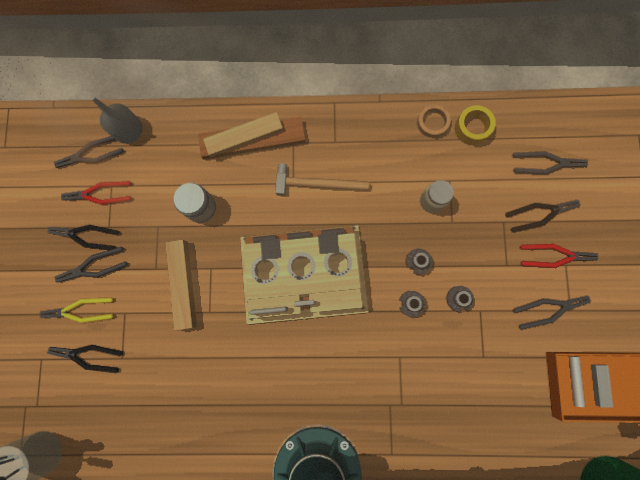

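View pics/scene0.png

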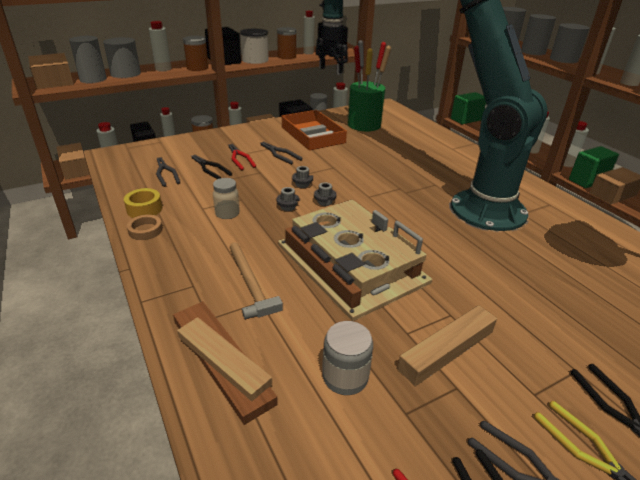

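The top view shows the jig at about (305,275), with the key at (305,303), the handle at (268,311) and the liners at (265,270), (301,266) and (338,263). The blank is at (183,285), and there are three bushings at (420,262), (413,304) and (460,298).

```bash
python3 - <<'E'
from h import *
d=load("top"); X=cloud(d); im=d["img"]
a=cv2.resize(im[215:335,235:375],None,fx=5,fy=5,interpolation=cv2.INTER_CUBIC)
cv2.imwrite("pics/jigc.png",a)
b=cv2.resize(im[235:325,390:480],None,fx=6,fy=6,interpolation=cv2.INTER_CUBIC)
cv2.imwrite("pics/bushc.png",b)
def rect(m,n):
    P=X[m][:,:2]; r=cv2.minAreaRect((P*1000).astype(np.float32)); print(n,m.sum(),[np.round(v,1) for v in r], X[m].mean(0).round(4))
    return r
Z=X[...,2]
print("table z",np.nanmedian(Z[340:400,200:500]))
box=np.zeros(Z.shape,bool)
def reg(u0,v0,u1,v1):
    m=np.zeros(Z.shape,bool); m[v0:v1,u0:u1]=1; return m
rect(reg(155,230,205,340)&(abs(Z-.045)<.006),"blank")
rect(reg(235,220,375,330)&(abs(Z-.083)<.006),"leaf top")
rect(reg(235,220,375,330)&(abs(Z-.015)<.004),"base")
rect(reg(235,285,375,330)&(Z>.095),"key+handle")
for n,(u,v) in dict(b1=(420,262),b2=(413,304),b3=(460,298)).items():
    m=reg(u-20,v-20,u+20,v+20)
    rect(m&(Z>.052),n+"grip"); rect(m&(Z>.024)&(Z<.04),n+"fl")
for n,(u,v) in dict(l3=(265,270),l2=(301,266),l1=(338,263)).items(): print(n,pxz(d,u,v,.083).round(4))
for n,(u,v,z) in dict(key=(304,303,.121),handle=(268,311,.127)).items(): print(n,pxz(d,u,v,z).round(4))
E
```

```text
table z -0.001762753814891242
blank 1624 [array([480.9, 365. ]), array([239.4,  51.1]), np.float64(8.3)] [0.4789 0.3641 0.0435]
leaf top 7144 [array([506.5,  34.3]), array([208.2, 290.2]), np.float64(5.1)] [0.5024 0.0313 0.0816]
base 1878 [array([507.2,  34.3]), array([239.6, 329.3]), np.float64(5.2)] [0.4851 0.0199 0.0139]
key+handle 281 [array([415.6,  81. ]), array([ 18.5, 159.3]), np.float64(10.6)] [0.4159 0.0833 0.1219]
b1grip 184 [array([ 536.6, -275.1]), array([37. , 37.2]), np.float64(87.3)] [ 0.5369 -0.2753  0.0582]
b1fl 306 [array([ 538. , -276.4]), array([66.9, 67.4]), np.float64(44.6)] [ 0.5372 -0.2744  0.0301]
b2grip 195 [array([ 425. , -252.2]), array([38.3, 38.1]), np.float64(32.8)] [ 0.4249 -0.2525  0.0578]
b2fl 333 [array([ 424.8, -254.7]), array([68.2, 65.7]), np.float64(88.0)] [ 0.4243 -0.2537  0.0302]
b3grip 196 [array([ 436.9, -379.9]), array([37.4, 37.9]), np.float64(59.4)] [ 0.4373 -0.3798  0.0576]
b3fl 320 [array([ 437.2, -380. ]), array([68. , 66.5]), np.float64(82.9)] [ 0.4389 -0.3752  0.0302]
l3 [0.512  0.1277 0.083 ]
l2 [0.5214 0.0347 0.083 ]
l1 [ 0.5282 -0.0605  0.083 ]
key [0.4266 0.0255 0.121 ]
handle [0.4079 0.1132 0.127 ]
```

View pics/jigc.png

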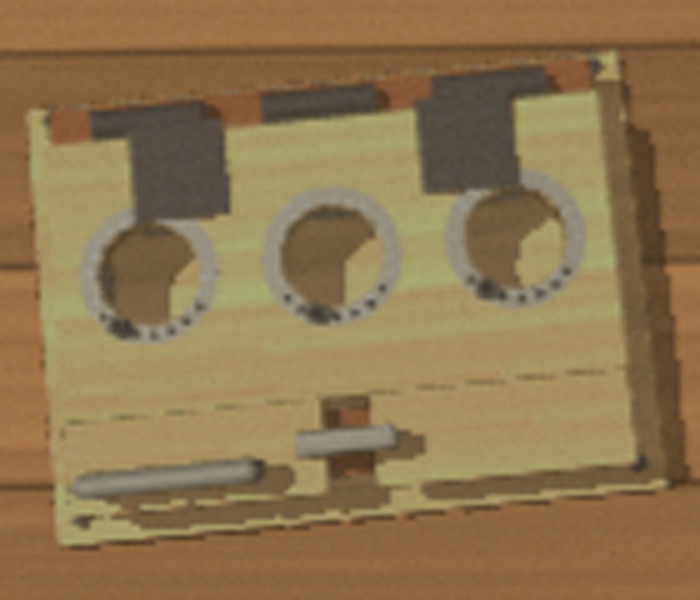

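View pics/bushc.png

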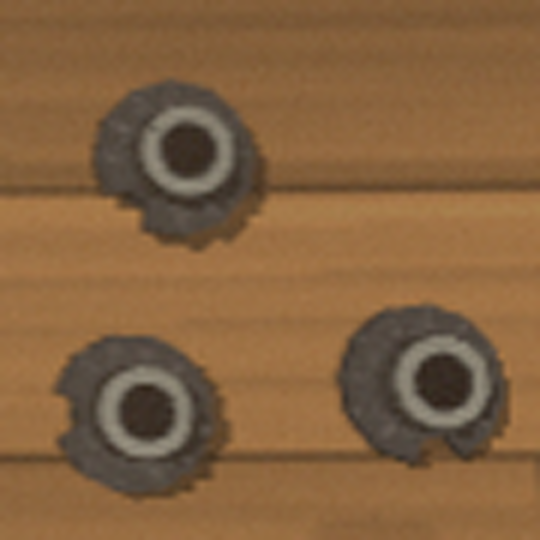

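The key bar lies along the jig's y, so the latch is locked, and the handle is on the +y side. The dark lock screws show as blobs at the lower-left of each liner. The flange gaps point down-left, left and down for the three bushings. I'll refine the key, handle, screws and gaps numerically.

```bash
cat >> h.py <<'E'
YAW=np.radians(5.15); C0=np.array([.507,.0343])
RJ=np.array([[np.cos(YAW),-np.sin(YAW)],[np.sin(YAW),np.cos(YAW)]])
def j2w(x,y): return C0+RJ@np.array([x,y])
def w2j(p): return RJ.T@(np.asarray(p)[:2]-C0)
from scipy.spatial.transform import Rotation as Ro
def go(x,y,z,yaw):  # print tool-frame shift and turn (units of moves) to a tool-down pose, yaw deg
    o=get_obs(); R=Ro.from_euler("xyz",o["eef_rot"]); T=Ro.from_euler("xyz",[np.pi,0,np.radians(yaw)])
    s=R.inv().apply(np.array([x,y,z])-o["ee_pos"]); r=(R.inv()*T).as_rotvec()/(2*np.pi)
    print("shift",s.round(4),"turn",r.round(4),"deg",(r*360).round(1))
E
python3 - <<'E'
from h import *
d=load("top"); X=cloud(d); Z=X[...,2]
m=np.zeros(Z.shape,bool); m[285:330,235:375]=1; m&=Z>.1
n,lab=cv2.connectedComponents(m.astype(np.uint8))
for i in range(1,n):
    P=X[lab==i]
    if len(P)>15:
        r=cv2.minAreaRect((P[:,:2]*1000).astype(np.float32)); print(len(P),[np.round(v,1) for v in r],P.mean(0).round(4),"jig",w2j(np.array(r[0])/1000).round(4), Z[lab==i].max())
# holes: points below leaf in each liner -> fit
for nm,(u,v),s in (("l3",(265,270),(235+123/5,215+325/5)),("l2",(301,266),(235+318/5,215+313/5)),("l1",(338,263),(235+487/5,215+288/5))):
    s=pxz(d,s[0],s[1],.092)
    print(nm,"screw",s.round(4),"jig",w2j(s).round(4),"liner jig (ring px)",w2j(pxz(d,u,v,.083)).round(4))
b={"l3":(149.5,275),"l2":(331.5,255.5),"l1":(515.5,237)}
for k,(u,v) in b.items(): p=pxz(d,235+u/5,215+v/5,.083); print(k,p.round(4),w2j(p).round(4))
for k,c,g in (("b1",(536.6,-275.1),(122,207)),("b2",(425,-252.2),(68,412)),("b3",(437,-379.9),(438,445))):
    p=pxz(d,390+g[0]/6,235+g[1]/6,.032)[:2]*1000-np.array(c); print(k,np.hypot(*p).round(1),np.degrees(np.arctan2(p[1],p[0])).round(1))
print(X[lab>0].shape, Z[240:260,200:230].mean())
x,y=j2w(-.0805,0); print(x,y); go(x,y,.25,95.15)
E
```

```text
98 [array([427.5,  26.7]), array([11.7, 47.6]), np.float64(5.3)] [0.4275 0.0264 0.1185] jig [-0.0799 -0.0004] 0.12346634704718082
183 [array([409.6, 115. ]), array([11.8, 90.6]), np.float64(5.2)] [0.4096 0.1138 0.1237] jig [-0.0898  0.0892] 0.13103904575931313
l3 screw [0.4858 0.14   0.092 ] jig [-0.0117  0.1072] liner jig (ring px) [0.0133 0.0926]
l2 screw [0.491  0.0404 0.092 ] jig [-0.0154  0.0075] liner jig (ring px) [ 0.0143 -0.0009]
l1 screw [ 0.5029 -0.0457  0.092 ] jig [-0.0113 -0.0793] liner jig (ring px) [ 0.0126 -0.0963]
l3 [0.512  0.1279 0.083 ] [0.0133 0.0928]
l2 [0.5211 0.034  0.083 ] [ 0.014  -0.0016]
l1 [ 0.5297 -0.0608  0.083 ] [ 0.0141 -0.0968]
b1 30.9 136.6
b2 25.7 91.4
b3 28.1 -168.8
(281, 3) nan
0.426824969544537 0.027074040446723804
shift [ 0.4224 -0.6567 -0.0534] turn [-3.00e-04 -2.00e-04 -2.29e-01] deg [ -0.1  -0.1 -82.4]
```

```bash
python3 -m handwheel '[[0.4,-0.223,-0.055,0,0,-0.229,30],[0.4,-0.223,-0.055,0,0,-0.229,30],[0.4,-0.223,-0.055,0,0,-0.229,30],[0.4,-0.223,-0.055,0,0,-0.229,30],[0.4,-0.223,-0.055,0,0,-0.229,30],[0.4,-0.223,-0.055,0,0,-0.229,30],[0.4,-0.223,-0.055,0,0,-0.229,30],[0.4,-0.223,-0.055,0,0,-0.229,30],[0.4,-0.223,-0.055,0,0,-0.229,30],[0.4,-0.223,-0.055,0,0,-0.229,30],[0.4,-0.223,-0.055,0,0,-0.229,30]]' 40
python3 -c "
from h import *
x,y=j2w(-.0801,-.0002); print(x,y); go(x,y,.2,95.15)"
```

```text
clock: 1.2
ee_pos: [0.5034, -0.3984, 0.2514]
eef_rot: [3.14, -0.001, 1.667]
force: [-0.4, -0.8, -0.6]
opening: 0.354
0.4272413074835785 0.026910753213558812
shift [ 0.4305 -0.0351  0.0519] turn [ 0.0003 -0.0002  0.001 ] deg [ 0.1 -0.1  0.4]
```

```bash
python3 -m handwheel '[[0.4305,-0.035,0.05,0,0,0.001,30],[0.4305,-0.035,0.05,0,0,0.001,30],[0.4305,-0.035,0.05,0,0,0.001,30],[0.4305,-0.035,0.05,0,0,0.001,30],[0.4305,-0.035,0.05,0,0,0.001,30],[0.4305,-0.035,0.05,0,0,0.001,30],[0.4305,-0.035,0.05,0,0,0.001,30],[0.4305,-0.035,0.05,0,0,0.001,30],[0.4305,-0.035,0.05,0,0,0.001,30],[0.4305,-0.035,0.05,0,0,0.001,30],[0.4305,-0.035,0.05,0,0,0.001,30]]' 40
python3 -c "
from h import *
x,y=j2w(-.0801,-.0002); print(x,y); go(x,y,.094,95.15)
d=shot('top','k1.png',(235,190,395,330),5)"
```

```text
clock: 2.3
ee_pos: [0.4266, 0.0226, 0.201]
eef_rot: [-3.14, 0.001, 1.652]
force: [0.2, -1.2, 0.2]
opening: 0.354
0.4272413074835785 0.026910753213558812
shift [0.0044 0.0011 0.107 ] turn [-0.0002  0.0002 -0.0014] deg [-0.1  0.1 -0.5]
```

View pics/k1.png

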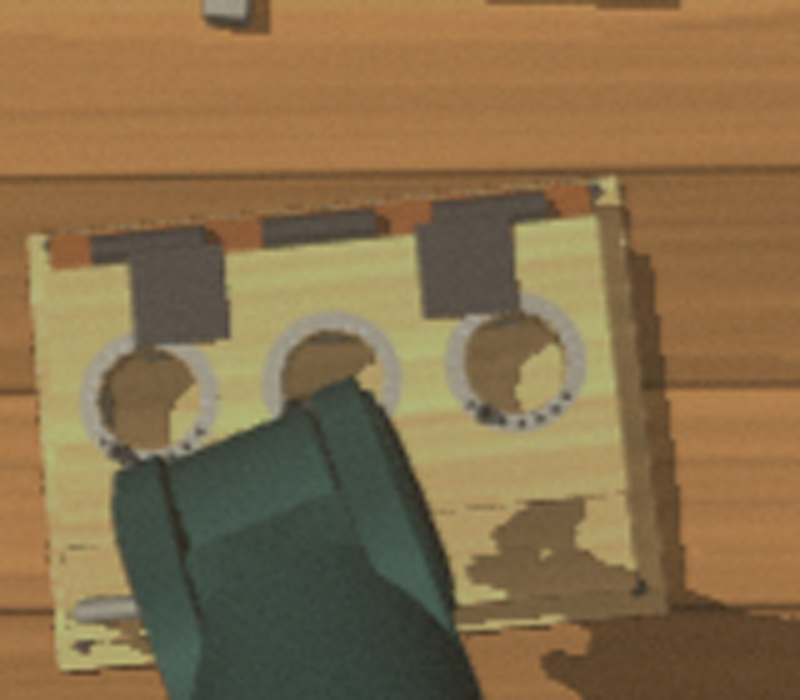

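The arm hides the key from above, so I'll go by the measured coordinates.

```bash
python3 -m handwheel '[[0.004,0.001,0.05,0,0,-0.001,30],[0.004,0.001,0.09,0,0,-0.001,30],[0.004,0.001,0.107,0,0,-0.001,30],[0.004,0.001,0.107,0,0,-0.001,30],[0.004,0.001,0.107,0,0,-0.001,0],[0.004,0.001,0.107,0,0,-0.001,0],[0.004,0.001,0.107,0,0,-0.001,0],[0.004,0.001,0.107,0,0,-0.001,0],[0.004,0.001,0.107,0,0,-0.001,0]]' 40
```

```text
clock: 3.25
ee_pos: [0.4282, 0.0279, 0.0949]
eef_rot: [3.14, 0.0, 1.66]
force: [0.0, 0.0, -0.0]
opening: -0.001
```

```bash
python3 -c "
from h import *
o=get_obs(); print(o)
d=shot('scene','s1.png',(260,120,520,320),3)"
```

```text
{'clock': 3.25, 'q': array([ 0.15652297,  0.43171859, -0.41767011,  2.32459097,  0.40280005,
        0.4487999 , -0.50329206]), 'joint_velocities': array([-0.00404231,  0.00521509, -0.00063158,  0.00395722, -0.00032077,
       -0.00191464, -0.00148876]), 'joint_efforts': array([ 6.50702929e-02, -3.48127520e+01, -2.42199495e+00, -9.86745358e+00,
        6.35788179e-03, -2.98173720e-03,  7.41309814e-04]), 'ee_pos': array([0.42823495, 0.02791652, 0.09492018]), 'eef_rot': array([3.14018314e+00, 1.65861596e-04, 1.66043956e+00]), 'force': array([ 0.01405805,  0.01071845, -0.02746272]), 'ft_torque': array([ 0.00218469,  0.01675956, -0.01346191]), 'opening': -0.0006440205086932583}
```

View pics/s1.png

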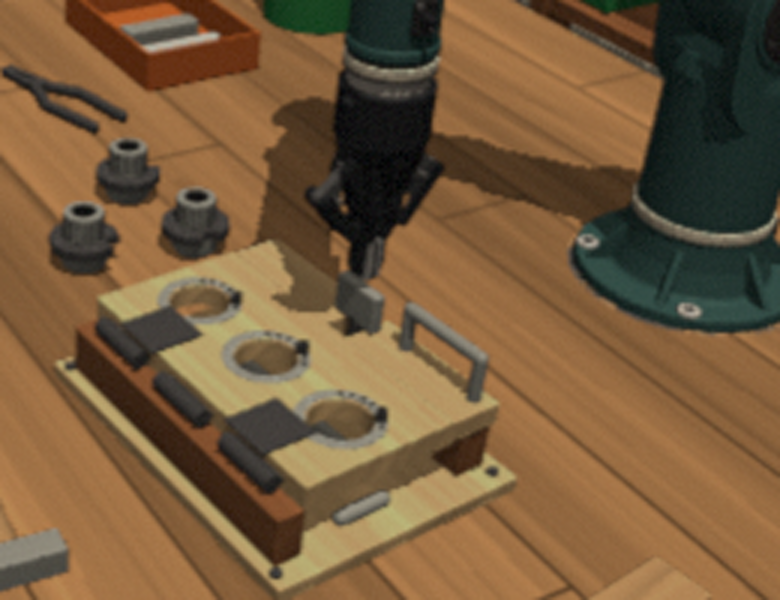

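```bash
python3 -c "
from h import *
d=load('scene')
x,y=j2w(-.0801,-.0002)
p=lambda X:((proj(d,X)-[260,120])*3).round()
print(p([[.4282,.0279,.0949],[.4282,.0279,.15],[x,y,.121],[x,y,.085],list(j2w(-.09,.089))+[.127],list(j2w(.014,0))+[.083]]))
X=cloud(d)
for u,v in ((372,255),(370,240),(360,300),(350,290),(440,330)): print(u,v,X[120+v//3,260+u//3].round(4))
"
```

```text
[[356. 309.]
 [363. 253.]
 [360. 282.]
 [355. 318.]
 [443. 325.]
 [265. 354.]]
372 255 [0.4275 0.0385 0.1538]
370 240 [0.4346 0.0414 0.1714]
360 300 [0.4339 0.0385 0.1122]
350 290 [0.4365 0.024  0.1162]
440 330 [0.4177 0.1188 0.1274]
```

```bash
python3 -c "
from h import *
d=load('scene'); im=d['img'][165:245,350:420]
im=cv2.convertScaleAbs(im,alpha=1.8,beta=20)
cv2.imwrite('pics/z1.png',cv2.resize(im,None,fx=7,fy=7,interpolation=cv2.INTER_LANCZOS4))"
```

```text
(no output)
```

View pics/z1.png

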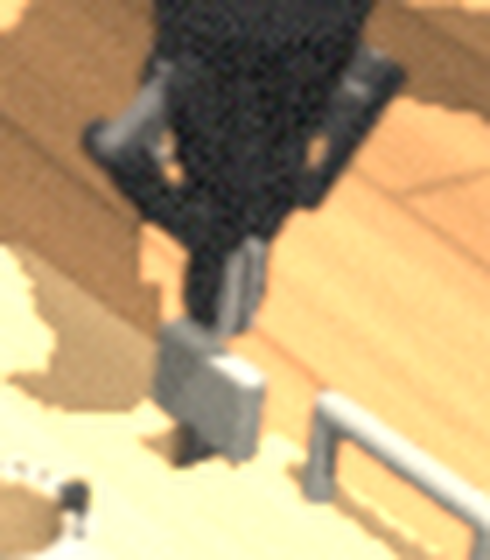

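```bash
python3 -c "
from h import *
d=load('scene'); X=cloud(d)
for v in range(192,224,3):
    print(v,[(u,*(X[v,u]*1000).round().astype(int)) if np.isfinite(X[v,u,0]) else (u,None) for u in range(374,392,3)])
"; python3 -m handwheel '[[0,0,0,0,0,0,0],[0,0,0,0,0,0,0]]' 40
```

```text
192 [(374, np.int64(466), np.int64(44), np.int64(203)), (377, np.int64(441), np.int64(23), np.int64(185)), (380, np.int64(443), np.int64(38), np.int64(194)), (383, np.int64(441), np.int64(46), np.int64(197)), (386, np.int64(425), np.int64(36), np.int64(188)), (389, np.int64(418), np.int64(39), np.int64(188))]
195 [(374, np.int64(464), np.int64(43), np.int64(194)), (377, np.int64(454), np.int64(41), np.int64(190)), (380, np.int64(442), np.int64(37), np.int64(185)), (383, np.int64(435), np.int64(39), np.int64(184)), (386, np.int64(423), np.int64(36), np.int64(179)), (389, np.int64(418), np.int64(40), np.int64(180))]
198 [(374, np.int64(465), np.int64(45), np.int64(187)), (377, np.int64(457), np.int64(47), np.int64(186)), (380, np.int64(441), np.int64(38), np.int64(177)), (383, np.int64(434), np.int64(40), np.int64(176)), (386, np.int64(425), np.int64(40), np.int64(174)), (389, np.int64(416), np.int64(40), np.int64(171))]
201 [(374, np.int64(284), np.int64(-192), np.int64(1)), (377, np.int64(441), np.int64(26), np.int64(162)), (380, np.int64(441), np.int64(38), np.int64(169)), (383, np.
[... 1732 characters left out ...]
t64(14), np.int64(101)), (377, np.int64(435), np.int64(27), np.int64(109)), (380, np.int64(433), np.int64(37), np.int64(114)), (383, np.int64(433), np.int64(48), np.int64(120)), (386, np.int64(426), np.int64(51), np.int64(120)), (389, np.int64(299), np.int64(-91), np.int64(-1))]
222 [(374, np.int64(434), np.int64(16), np.int64(93)), (377, np.int64(433), np.int64(27), np.int64(99)), (380, np.int64(432), np.int64(37), np.int64(105)), (383, np.int64(432), np.int64(49), np.int64(112)), (386, np.int64(427), np.int64(54), np.int64(113)), (389, np.int64(309), np.int64(-77), np.int64(0))]
clock: 3.5
ee_pos: [0.4278, 0.0281, 0.0944]
eef_rot: [3.141, -0.0, 1.661]
force: [0.5, 0.4, -0.1]
opening: 0.001
```

Depth shows the shut fingers ending at z≈0.13, above the key top at 0.12, although the reported TCP z is 0.095. They closed on nothing, and the real tips are about 34 mm higher than reported. I'll open and descend in small steps, watching the force.

```bash
python3 -m handwheel '[[0,0,0,0,0,0,30],[0,0,0,0,0,0,30],[0,0,0,0,0,0,30],[0,0,0,0,0,0,30],[0,0,0.006,0,0,0,30],[0,0,0.01,0,0,0,30],[0,0,0.01,0,0,0,30]]' 40
python3 -m handwheel '[[0,0,0.005,0,0,0,30],[0,0,0.010,0,0,0,30],[0,0,0.010,0,0,0,30]]'
python3 -c "
from h import *
print(get_obs()['force']);d=shot('scene'); X=cloud(d)
for v in range(198,231,3):
    print(v,[(u,*map(int,(X[v,u]*1000).round())) if np.isfinite(X[v,u,0]) else (u,None) for u in range(368,395,3)])
"
```

```text
clock: 4.2
ee_pos: [0.4272, 0.0279, 0.0836]
eef_rot: [-3.14, 0.0, 1.661]
force: [0.0, -0.3, 0.7]
opening: 0.354
clock: 4.5
ee_pos: [0.4273, 0.0279, 0.0736]
eef_rot: [-3.14, 0.0, 1.661]
force: [-0.4, -0.2, -0.3]
opening: 0.354
[-0.37197399 -0.24139031 -0.33506478]
198 [(368, 483, 46, 192), (371, 473, 44, 188), (374, 454, 31, 177), (377, 451, 39, 180), (380, 448, 46, 183), (383, 439, 45, 180), (386, 410, 22, 160), (389, 412, 35, 167), (392, 403, 36, 166)]
201 [(368, 481, 45, 183), (371, 472, 44, 180), (374, 449, 26, 164), (377, 452, 41, 173), (380, 448, 47, 175), (383, 261, -177, 3), (386, 410, 23, 152), (389, 409, 33, 157), (392, 403, 36, 157)]
204 [(368, 479, 43, 173), (371, 470, 43, 170), (374, 456, 36, 163), (377, 451, 41, 165), (380, 442, 41, 162), (383, 414, 18, 142), (386, 412, 26, 146), (389, 409, 34, 149), (392, 401, 36, 148)]
207 [(368, 474, 38, 160), (371, 470, 44, 163), (374, 456, 38, 155), (377, 451, 43, 157), (380, 289, -152, 3), (383, 412, 17, 132), (386, 411, 27, 137), (389, 412, 39, 144), (392, 255, -138, 1)]
210 [(368, 328, -158, 0), (371, 457, 28, 142), (374, 454, 36
[... 570 characters left out ...]
74, 452, 38, 120), (377, 444, 39, 118), (380, 434, 38, 115), (383, 434, 50, 122), (386, 426, 51, 120), (389, 301, -89, 1), (392, 297, -81, 4)]
222 [(368, 442, 1, 86), (371, 433, 2, 84), (374, 436, 18, 94), (377, 437, 31, 102), (380, 432, 37, 105), (383, 431, 48, 111), (386, 425, 51, 111), (389, 311, -75, 2), (392, 303, -71, 2)]
225 [(368, 447, 9, 83), (371, 439, 11, 82), (374, 432, 14, 82), (377, 433, 28, 90), (380, 432, 38, 96), (383, 434, 52, 106), (386, 425, 53, 103), (389, 321, -61, 2), (392, 312, -59, 2)]
228 [(368, 454, 20, 83), (371, 441, 16, 76), (374, 431, 15, 73), (377, 432, 28, 82), (380, 434, 43, 91), (383, 433, 52, 96), (386, 423, 52, 93), (389, 408, 45, 84), (392, 321, -46, 2)]
```

```bash
python3 -m handwheel '[[0,0,0.006,0,0,0,30],[0,0,0.012,0,0,0,30],[0,0,0.012,0,0,0,30],[0,0,0.012,0,0,0,0],[0,0,0.012,0,0,0,0],[0,0,0.012,0,0,0,0],[0,0,0.012,0,0,0,0],[0,0,0.012,0,0,0,0]]' 40
```

```text
clock: 5.35
ee_pos: [0.428, 0.0281, 0.0623]
eef_rot: [3.141, -0.0, 1.661]
force: [1.2, -0.0, -3.0]
opening: 0.131
```

```bash
python3 -m handwheel '[[0,0,0,0,0,-0.023,0],[0,0,0,0,0,-0.046,0],[0,0,0,0,0,-0.069,0],[0,0,0,0,0,-0.092,0],[0,0,0,0,0,-0.115,0],[0,0,0,0,0,-0.138,0],[0,0,0,0,0,-0.161,0],[0,0,0,0,0,-0.184,0],[0,0,0,0,0,-0.207,0],[0,0,0,0,0,-0.23,0],[0,0,0,0,0,-0.25,0],[0,0,0,0,0,-0.25,0]]' 40
python3 -m handwheel '[[0,0,0,0,0,0,0],[0,0,0,0,0,0,30],[0,0,0,0,0,0,30],[0,0,0,0,0,0,30],[0,0,-0.03,0,0,0,30],[0,0,-0.08,0,0,0,30],[0,0,-0.1,0,0,0,30]]'
python3 -c "
from h import *
d=shot('scene'); X=cloud(d);Z=X[...,2]
m=np.zeros(Z.shape,bool); m[200:240,360:400]=1
m&=(Z>.105)&(Z<.125)&(abs(X[...,0]-.427)<.04)&(abs(X[...,1]-.027)<.04)
P=X[m]; print(len(P),cv2.minAreaRect((P[:,:2]*1000).astype(np.float32)))
x,y=j2w(-.0898,.0892); print(x,y); go(x,y,.12,95.15)
"
```

```text
clock: 6.55
ee_pos: [0.4264, 0.0262, 0.0623]
eef_rot: [-3.139, -0.003, -3.053]
force: [-2.2, -2.7, 4.0]
opening: 0.129
clock: 7.25
ee_pos: [0.4297, 0.0296, 0.1652]
eef_rot: [3.14, 0.005, -3.051]
force: [0.7, -0.3, 0.0]
opening: 0.353
139 ((428.4402770996094, 29.020687103271484), (52.3166618347168, 15.415165901184082), 7.339694499969482)
0.40955561084406444 0.11507914967382726
shift [0.0142 0.087  0.0466] turn [0.0011 0.001  0.2501] deg [ 0.4  0.4 90. ]
```

```bash
python3 -m handwheel '[[0.014,0.087,0,0,0,0.023,40],[0.014,0.087,0,0,0,0.046,40],[0.014,0.087,0,0,0,0.069,40],[0.014,0.087,0,0,0,0.092,40],[0.014,0.087,0,0,0,0.115,40],[0.014,0.087,0,0,0,0.138,40],[0.014,0.087,0,0,0,0.161,40],[0.014,0.087,0,0,0,0.184,40],[0.014,0.087,0,0,0,0.207,40],[0.014,0.087,0,0,0,0.23,40],[0.014,0.087,0,0,0,0.25,40],[0.014,0.087,0,0,0,0.25,40]]' 40
python3 -c "
from h import *
x,y=j2w(-.0898,.0892); go(x,y,.07,95.15)
"
```

```text
clock: 8.5
ee_pos: [0.406, 0.1137, 0.1621]
eef_rot: [3.141, 0.0, 1.662]
force: [0.4, -0.5, 0.3]
opening: 0.468
shift [0.0011 0.0037 0.0921] turn [0.     0.     0.0001] deg [0. 0. 0.]
```

```bash
python3 -m handwheel '[[0.001,0.0035,0.04,0,0,0,40],[0.001,0.0035,0.07,0,0,0,40],[0.001,0.0035,0.092,0,0,0,40],[0.001,0.0035,0.092,0,0,0,40],[0.001,0.0035,0.092,0,0,0,0],[0.001,0.0035,0.092,0,0,0,0],[0.001,0.0035,0.092,0,0,0,0],[0.001,0.0035,0.092,0,0,0,0],[0.001,0.0035,0.092,0,0,0,0]]' 50
python3 -c "
from h import *
d=load('top');X=cloud(d);Z=X[...,2]
# profile across jig x at mid y between hinges (leaf far edge / hinge posts)
for xx in np.arange(.06,.13,.005):
    w=j2w(xx,.0); u,v=proj(d,[*w,.083])[0].round().astype(int); print(round(xx,3),Z[v,u].round(3),w2j(X[v,u]).round(3),d['img'][v,u])
"
```

```text
clock: 9.4
ee_pos: [0.4102, 0.1152, 0.0713]
eef_rot: [3.139, -0.001, 1.661]
force: [0.2, 0.4, 8.1]
opening: 0.119
0.06 nan [nan nan] [108 163 176]
0.065 0.082 [ 0.064 -0.   ] [106 161 177]
0.07 0.084 [ 0.069 -0.001] [112 174 175]
0.075 0.078 [ 0.075 -0.001] [111 167 177]
0.08 0.084 [0.08  0.001] [109 167 177]
0.085 0.081 [0.086 0.   ] [109 167 177]
0.09 0.076 [0.092 0.   ] [55 64 74]
0.095 0.077 [ 0.097 -0.   ] [71 81 90]
0.1 0.077 [ 0.102 -0.001] [59 71 79]
0.105 0.06 [0.108 0.002] [ 52  79 116]
0.11 -0.003 [0.125 0.005] [ 66 104 139]
0.115 -0.003 [0.131 0.004] [ 64 100 137]
0.12 -0.005 [0.137 0.004] [ 64 103 141]
0.125 -0.004 [0.143 0.004] [ 57  90 127]
0.13 -0.0 [0.147 0.003] [ 76 122 169]
```

```bash
python3 -c "
import numpy as np
f=lambda t:np.array([.187-.193*np.cos(np.radians(t+14.5)),-(.193*np.sin(np.radians(t+14.5))-.0485)])
for a in ((0,5,10,15,20,25,30,35,40,45,50,55,60),(60,65,70,75,80,85,90,94,98,101,102)):
  print([(f(t)-f(a[0])).round(3).tolist() for t in a[1:]])"
```

```text
[[0.005, -0.016], [0.011, -0.032], [0.019, -0.047], [0.028, -0.061], [0.038, -0.074], [0.049, -0.087], [0.062, -0.098], [0.075, -0.109], [0.089, -0.118], [0.104, -0.126], [0.119, -0.132], [0.135, -0.138]]
[[0.016, -0.004], [0.033, -0.006], [0.05, -0.007], [0.067, -0.006], [0.083, -0.004], [0.1, -0.001], [0.113, 0.003], [0.125, 0.008], [0.135, 0.012], [0.138, 0.013]]
```

```bash
python3 -m handwheel '[[0,0.005,-0.016,0,0,0,0],[0,0.011,-0.032,0,0,0,0],[0,0.019,-0.047,0,0,0,0],[0,0.028,-0.061,0,0,0,0]]' 50
```

```text
clock: 9.8
ee_pos: [0.4354, 0.1174, 0.1308]
eef_rot: [-3.138, -0.001, 1.661]
force: [-0.2, 4.3, -13.1]
opening: 0.116
```

```bash
python3 -m handwheel '[[0,0.01,-0.013,0,0,0,0],[0,0.021,-0.026,0,0,0,0],[0,0.034,-0.037,0,0,0,0],[0,0.047,-0.048,0,0,0,0],[0,0.061,-0.057,0,0,0,0],[0,0.076,-0.065,0,0,0,0],[0,0.091,-0.071,0,0,0,0],[0,0.107,-0.077,0,0,0,0],[0,0.107,-0.077,0,0,0,0]]' 50
python3 -m handwheel '[[0,0.016,-0.004,0,0,0,0],[0,0.033,-0.006,0,0,0,0],[0,0.05,-0.007,0,0,0,0],[0,0.067,-0.006,0,0,0,0],[0,0.083,-0.004,0,0,0,0],[0,0.1,-0.001,0,0,0,0],[0,0.113,0.003,0,0,0,0],[0,0.125,0.008,0,0,0,0],[0,0.135,0.012,0,0,0,0],[0,0.138,0.013,0,0,0,0],[0,0.138,0.013,0,0,0,0]]' 50
python3 -c "
from h import *
d=shot('scene','s2.png',(240,60,540,320),2.5)"
```

```text
clock: 10.7
ee_pos: [0.5399, 0.1268, 0.2101]
eef_rot: [-3.133, 0.002, 1.661]
force: [-10.4, -2.0, 17.4]
opening: 0.12
clock: 11.8
ee_pos: [0.6804, 0.1395, 0.1951]
eef_rot: [-3.14, -0.0, 1.661]
force: [-3.4, 1.3, 1.3]
opening: 0.115
```

View pics/s2.png

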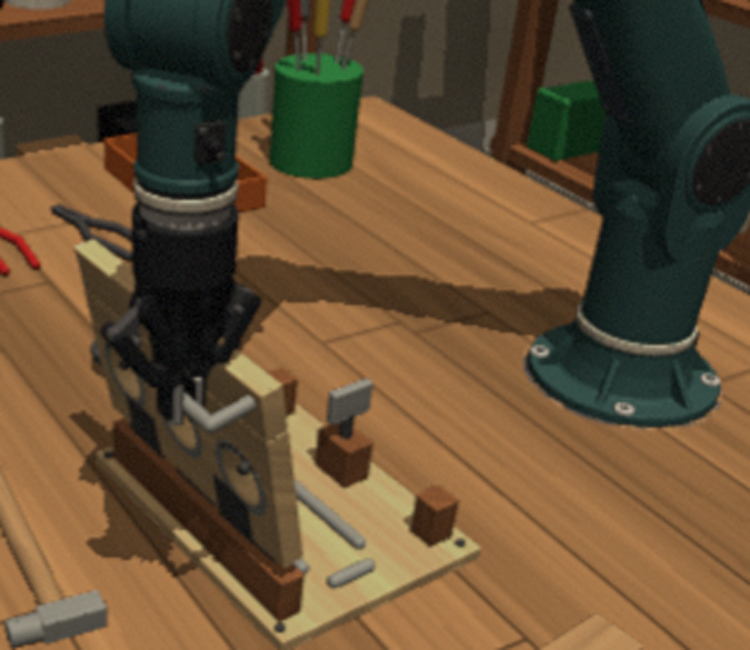

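```bash
python3 -m handwheel '[[0,0,0,0,0,0,25],[0,0,0,0,0,0,25],[0,0,0,0,0,0,25],[0,0,-0.03,0,0,0,25],[0,0,-0.06,0,0,0,25],[0,0,-0.1,0,0,0,25],[0,0,-0.13,0,0,0,25],[0,0,-0.13,0,0,0,25]]' 50
python3 -c "
from h import *
go(.481,.365,.12,188.3)
d=shot('scene');X=cloud(d);Z=X[...,2]
m=np.zeros(Z.shape,bool);m[140:300,270:380]=1
m&=(Z>.27)&(Z<.277)
P=X[m]; J=np.array([w2j(p) for p in P]); print(len(P), np.percentile(J,[5,50,95],axis=0).round(3) if len(P) else '')
m=np.zeros(Z.shape,bool);m[140:330,250:400]=1;m&=(Z>.15)&(Z<.25)
J=np.array([[*w2j(p),p[2]] for p in X[m]]);J=J[abs(J[:,1])<.1]
for a in (.16,.18,.2,.22,.24): k=abs(J[:,2]-a)<.008; print(a,k.sum(),np.percentile(J[k,0],[20,50,80]).round(3) if k.sum() else '')
"
```

```text
clock: 12.65
ee_pos: [0.6846, 0.1405, 0.3315]
eef_rot: [3.13, -0.002, 1.66]
force: [0.3, 0.7, -0.1]
opening: 0.289
shift [ 0.2413 -0.1851  0.2099] turn [ 0.0016  0.0012 -0.2588] deg [  0.6   0.4 -93.2]
542 [[ 0.129 -0.125]
 [ 0.136  0.031]
 [ 0.145  0.138]]
0.16 133 [0.124 0.126 0.127]
0.18 133 [0.13  0.131 0.133]
0.2 157 [0.133 0.134 0.135]
0.22 223 [0.137 0.138 0.139]
0.24 257 [0.141 0.142 0.143]
```

```bash
python3 -m handwheel '[[0.241,-0.185,0.05,0,0,-0.2588,85],[0.241,-0.185,0.1,0,0,-0.2588,85],[0.241,-0.185,0.1,0,0,-0.2588,85],[0.241,-0.185,0.15,0,0,-0.2588,85],[0.241,-0.185,0.2,0,0,-0.2588,85],[0.241,-0.185,0.2,0,0,-0.2588,85],[0.241,-0.185,0.2,0,0,-0.2588,85],[0.241,-0.185,0.2,0,0,-0.2588,85],[0.241,-0.185,0.2,0,0,-0.2588,85],[0.241,-0.185,0.2,0,0,-0.2588,85],[0.241,-0.185,0.2,0,0,-0.2588,85],[0.241,-0.185,0.2,0,0,-0.2588,85]]' 50
python3 -c "
from h import *
go(.481,.365,-.014,188.3)
d=shot('scene','s3.png',(330,120,580,400),2.2)"
```

```text
clock: 13.9
ee_pos: [0.4748, 0.3615, 0.1237]
eef_rot: [-3.141, -0.003, -2.997]
force: [0.7, 0.5, -0.9]
opening: 0.996
shift [-0.007   0.0026  0.1376] turn [-0.0001 -0.0004  0.    ] deg [-0.  -0.2  0. ]
```

View pics/s3.png

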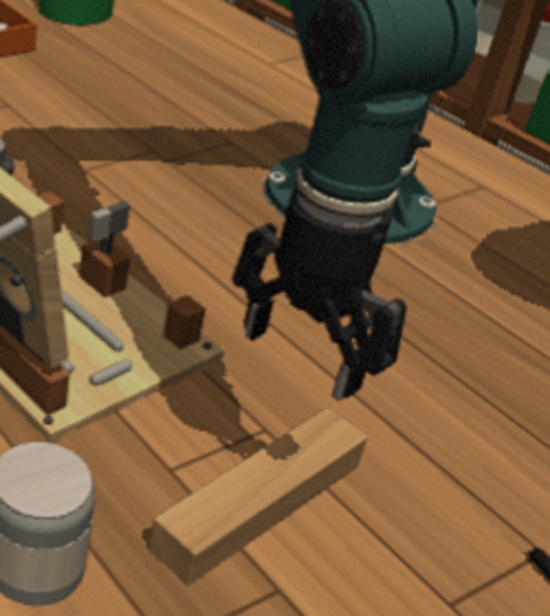

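The open gripper is above the blank, with the jaws across its width. Next is the descent.

```bash
python3 -m handwheel '[[-0.007,0.0025,0.05,0,0,0,85],[-0.007,0.0025,0.09,0,0,0,85],[-0.007,0.0025,0.11,0,0,0,85],[-0.007,0.0025,0.12,0,0,0,85],[-0.007,0.0025,0.12,0,0,0,85]]' 60
python3 -m handwheel '[[0,0,0.007,0,0,0,85],[0,0,0.014,0,0,0,85],[0,0,0.014,0,0,0,85]]'
python3 -m handwheel '[[0,0,0,0,0,0,0],[0,0,0,0,0,0,0],[0,0,0,0,0,0,0],[0,0,0,0,0,0,0],[0,0,0,0,0,0,0],[0,0,0,0,0,0,0]]' 70
```

```text
clock: 14.45
ee_pos: [0.4813, 0.3653, 0.0041]
eef_rot: [-3.14, -0.002, -2.998]
force: [-0.2, -0.1, 0.8]
opening: 0.996
clock: 14.75
ee_pos: [0.4822, 0.3659, -0.0087]
eef_rot: [-3.141, 0.0, -2.997]
force: [0.6, 0.7, -0.7]
opening: 0.998
clock: 15.35
ee_pos: [0.4824, 0.3666, -0.0079]
eef_rot: [3.141, 0.001, -2.996]
force: [-0.2, -0.4, 5.0]
opening: 0.566
```

```bash
python3 -m handwheel '[[0,0,-0.02,0,0,0,0],[0,0,-0.05,0,0,0,0],[0,0,-0.09,0,0,0,0],[0,0,-0.12,0,0,0,0],[0,0,-0.12,0,0,0,0]]' 70
python3 -c "
from h import *
x,y=j2w(.014,-.0015); go(x,y,.105,95.15)
d=shot('top','t2.png',(230,200,380,330),5)"
```

```text
clock: 15.85
ee_pos: [0.4836, 0.3685, 0.1149]
eef_rot: [3.137, 0.006, -2.997]
force: [0.7, 1.1, -2.9]
opening: 0.564
shift [ 0.0113 -0.3364  0.0084] turn [1.300e-03 1.000e-04 2.588e-01] deg [ 0.5  0.  93.2]
```

View pics/t2.png

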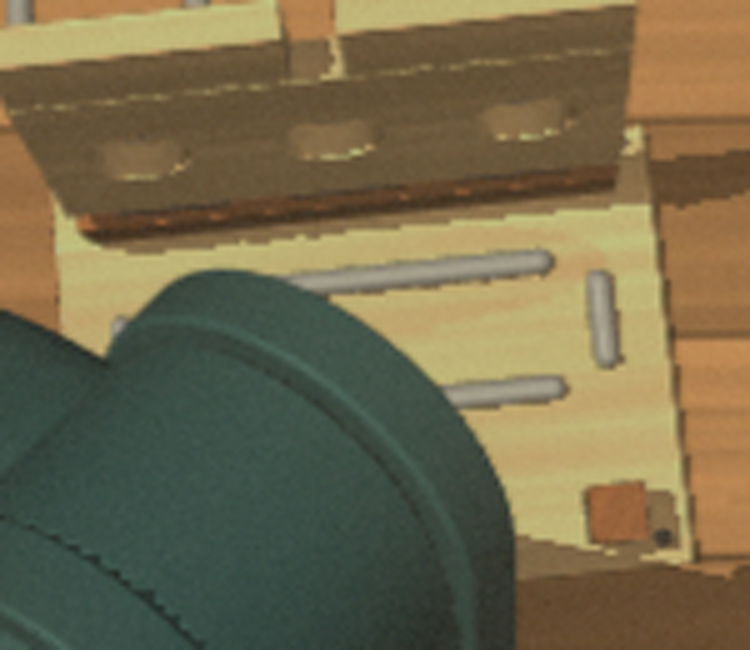

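```bash
python3 -c "
from h import *
d=load('top')
for u,v in ((500,266),(500,391),(603,318),(118,327)): print(w2j(pxz(d,230+u/5,200+v/5,.024)).round(4))
go(*j2w(.014,-.0015),.105,95.15)"
```

```text
[ 0.0472 -0.0798]
[-0.0202 -0.0728]
[ 0.0134 -0.1322]
[0.0348 0.1302]
shift [ 0.0101 -0.3348  0.0071] turn [5.000e-04 1.000e-04 2.587e-01] deg [ 0.2  0.  93.1]
```

```bash
python3 -m handwheel '[[0,0,-0.02,0,0,0.023,0],[0,0,-0.045,0,0,0.046,0],[0,0,-0.045,0,0,0.069,0],[0,0,-0.045,0,0,0.092,0],[0,0,-0.045,0,0,0.115,0],[0,0,-0.045,0,0,0.138,0],[0,0,-0.045,0,0,0.161,0],[0,0,-0.045,0,0,0.184,0],[0,0,-0.045,0,0,0.207,0],[0,0,-0.045,0,0,0.23,0],[0,0,-0.045,0,0,0.2587,0],[0,0,-0.045,0,0,0.2587,0]]' 70
python3 -c "
from h import *
go(*j2w(.0135,-.0015),.16,95.15)"
```

```text
clock: 17.1
ee_pos: [0.4808, 0.3645, 0.154]
eef_rot: [-3.139, 0.003, 1.66]
force: [0.4, -0.2, -2.9]
opening: 0.565
shift [-0.3327  0.0102 -0.0049] turn [-0.0005  0.0005 -0.0001] deg [-0.2  0.2 -0. ]
```

```bash
python3 -m handwheel '[[-0.04,0.001,-0.005,0,0,0,0],[-0.08,0.002,-0.005,0,0,0,0],[-0.12,0.003,-0.005,0,0,0,0],[-0.16,0.004,-0.005,0,0,0,0],[-0.2,0.005,-0.005,0,0,0,0],[-0.24,0.007,-0.005,0,0,0,0],[-0.28,0.009,-0.005,0,0,0,0],[-0.31,0.01,-0.005,0,0,0,0],[-0.3327,0.0102,-0.005,0,0,0,0],[-0.3327,0.0102,-0.005,0,0,0,0],[-0.3327,0.0102,-0.005,0,0,0,0]]' 70
python3 -c "
from h import *
go(*j2w(.0135,-.0015),.06,95.15)
d=shot('scene','s4.png',(240,40,540,320),2.1)"
```

```text
clock: 18.2
ee_pos: [0.5214, 0.0351, 0.1603]
eef_rot: [-3.14, -0.0, 1.661]
force: [-1.1, 0.3, -1.9]
opening: 0.563
shift [-0.001  -0.0007  0.1003] turn [-0.0003 -0.      0.0001] deg [-0.1 -0.   0. ]
```

View pics/s4.png

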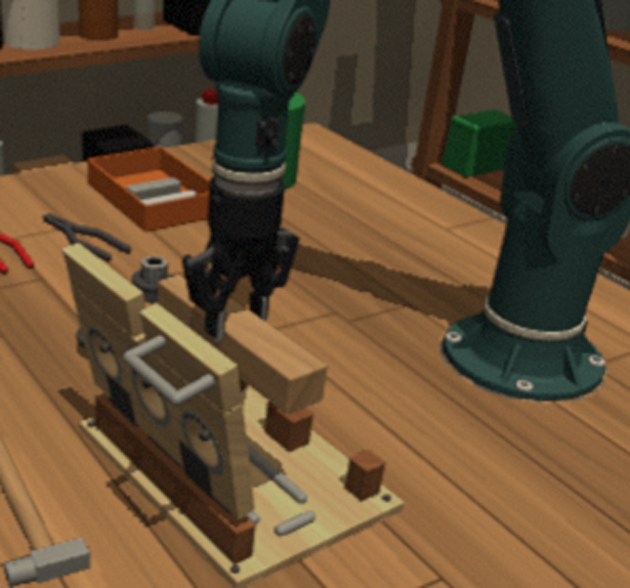

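The blank hangs level above the nest, clear of the leaf and the key.

```bash
python3 -m handwheel '[[-0.001,-0.0005,0.04,0,0,0,0],[-0.001,-0.0005,0.08,0,0,0,0],[-0.001,-0.0005,0.11,0,0,0,0],[-0.001,-0.0005,0.13,0,0,0,0],[-0.001,-0.0005,0.136,0,0,0,0],[-0.001,-0.0005,0.136,0,0,0,0]]' 70
python3 -m handwheel '[[0,0,0.005,0,0,0,0],[0,0,0.01,0,0,0,0],[0,0,0.014,0,0,0,0],[0,0,0.014,0,0,0,0]]'
```

```text
clock: 18.85
ee_pos: [0.5213, 0.0362, 0.0247]
eef_rot: [-3.14, -0.001, 1.664]
force: [0.6, -0.0, -2.5]
opening: 0.565
clock: 19.25
ee_pos: [0.5218, 0.0345, 0.0112]
eef_rot: [-3.142, 0.0, 1.661]
force: [1.0, 0.2, -3.0]
opening: 0.565
```

```bash
python3 -m handwheel '[[0,0,0.002,0,0,0,0],[0,0,0.004,0,0,0,0],[0,0,0.004,0,0,0,0]]' 70; python3 -m handwheel '[[0,0,0.0015,0,0,0,0],[0,0,0.0015,0,0,0,0]]'
```

```text
clock: 19.55
ee_pos: [0.5219, 0.0346, 0.0072]
eef_rot: [3.142, 0.0, 1.661]
force: [-0.3, -1.2, -3.8]
opening: 0.566
clock: 19.75
ee_pos: [0.5219, 0.0345, 0.0071]
eef_rot: [3.141, 0.001, 1.661]
force: [-2.0, -0.1, 9.4]
opening: 0.567
```

```bash
python3 -m handwheel '[[0,0,0,0,0,0,80],[0,0,0,0,0,0,80],[0,0,0,0,0,0,80],[0,0,0,0,0,0,80],[0,0,-0.04,0,0,0,80],[0,0,-0.09,0,0,0,80],[0,0,-0.14,0,0,0,80],[0,0,-0.19,0,0,0,80],[0,0,-0.24,0,0,0,80],[0,0,-0.29,0,0,0,80],[0,0,-0.3,0,0,0,80]]' 70
python3 -c "
from h import *
d=shot('scene');X=cloud(d);Z=X[...,2]
m=np.zeros(Z.shape,bool);m[150:330,250:420]=1;m&=(Z>.052)&(Z<.068)
J=np.array([[*w2j(p),p[2]] for p in X[m]]);J=J[(abs(J[:,0]-.0135)<.022)&(abs(J[:,1])<.11)]
print(len(J),J.min(0),J.max(0),np.median(J[:,2])); 
for a in (-.1,-.05,0,.05,.1):
  k=J[abs(J[:,1]-a)<.02]; print(a,len(k),np.median(k[:,2]).round(4) if len(k) else '')
h=np.radians(102+14.5); hx=.097-.193*np.cos(h); x,y=j2w(hx,.0892); print(hx); go(x,y,.33,95.15)
"
```

```text
clock: 20.85
ee_pos: [0.5242, 0.0357, 0.3114]
eef_rot: [3.133, 0.001, 1.661]
force: [0.2, 0.2, -0.4]
opening: 0.935
351 [-0.00796067  0.01137759  0.05769402] [0.03530577 0.109983   0.06467082] 0.060878056346647294
-0.1 0 
-0.05 0 
0 6 0.0613
0.05 124 0.0609
0.1 155 0.0609
0.1831161779301931
shift [ 0.0896  0.1667 -0.0187] turn [0.0011 0.0002 0.0001] deg [0.4 0.1 0. ]
```

```bash
python3 -m handwheel '[[0.03,0.05,-0.02,0,0,0,28],[0.06,0.1,-0.02,0,0,0,28],[0.0885,0.15,-0.02,0,0,0,28],[0.0885,0.1625,-0.02,0,0,0,28],[0.0885,0.1625,-0.02,0,0,0,28],[0.0885,0.1625,-0.02,0,0,0,28]]' 50
python3 -c "
from h import *
go(.6805,.1395,.195,95.15)"
```

```text
clock: 21.5
ee_pos: [0.674, 0.1374, 0.3223]
eef_rot: [-3.135, 0.001, 1.662]
force: [0.4, -0.5, -0.4]
opening: 0.324
shift [0.0016 0.0075 0.1273] turn [-0.001   0.0001  0.0003] deg [-0.4  0.   0.1]
```

```bash
python3 -m handwheel '[[0,0,0,0,0,0,28],[0,0,0,0,0,0,28]]' 50
python3 -c "
from h import *
go(.6805,.1395,.195,95.15)"
```

```text
clock: 21.7
ee_pos: [0.6743, 0.1362, 0.3252]
eef_rot: [-3.14, 0.001, 1.661]
force: [0.8, 0.2, 0.9]
opening: 0.326
shift [0.0029 0.0068 0.1302] turn [-0.0003  0.0002 -0.    ] deg [-0.1  0.1 -0. ]
```

```bash
python3 -m handwheel '[[0.002,0.006,0.03,0,0,0,28],[0.002,0.006,0.06,0,0,0,28],[0.002,0.006,0.09,0,0,0,28],[0.002,0.006,0.11,0,0,0,28],[0.002,0.006,0.12,0,0,0,28],[0.002,0.006,0.128,0,0,0,28],[0.002,0.006,0.128,0,0,0,28]]' 50
python3 -m handwheel '[[0,0,0,0,0,0,0],[0,0,0,0,0,0,0],[0,0,0,0,0,0,0],[0,0,0,0,0,0,0],[0,0,0,0,0,0,0]]' 50
```

```text
clock: 22.4
ee_pos: [0.6811, 0.1395, 0.1976]
eef_rot: [-3.141, 0.0, 1.661]
force: [-0.7, -0.5, 0.6]
opening: 0.33
clock: 22.9
ee_pos: [0.6817, 0.1401, 0.1988]
eef_rot: [3.141, 0.0, 1.661]
force: [-2.7, -0.7, 5.0]
opening: 0.114
```

```bash
python3 -m handwheel '[[0,-0.011,-0.004,0,0,0,0],[0,-0.022,-0.009,0,0,0,0],[0,-0.038,-0.014,0,0,0,0],[0,-0.054,-0.018,0,0,0,0],[0,-0.071,-0.02,0,0,0,0],[0,-0.088,-0.02,0,0,0,0],[0,-0.105,-0.019,0,0,0,0],[0,-0.121,-0.017,0,0,0,0],[0,-0.138,-0.013,0,0,0,0],[0,-0.138,-0.013,0,0,0,0]]' 50
python3 -m handwheel '[[0,-0.016,0.006,0,0,0,0],[0,-0.031,0.012,0,0,0,0],[0,-0.046,0.02,0,0,0,0],[0,-0.06,0.029,0,0,0,0],[0,-0.073,0.04,0,0,0,0],[0,-0.086,0.051,0,0,0,0],[0,-0.097,0.064,0,0,0,0],[0,-0.107,0.077,0,0,0,0],[0,-0.107,0.077,0,0,0,0]]' 50
```

```text
clock: 23.9
ee_pos: [0.5447, 0.1279, 0.2131]
eef_rot: [3.137, 0.0, 1.662]
force: [-4.1, -1.5, 10.5]
opening: 0.116
clock: 24.8
ee_pos: [0.438, 0.1183, 0.1328]
eef_rot: [3.139, -0.002, 1.662]
force: [5.1, 1.5, -13.6]
opening: 0.118
```

```bash
python3 -m handwheel '[[0,-0.009,0.014,0,0,0,0],[0,-0.017,0.029,0,0,0,0],[0,-0.023,0.044,0,0,0,0],[0,-0.025,0.052,0,0,0,0],[0,-0.025,0.052,0,0,0,0]]' 50
python3 -m handwheel '[[0,-0.0015,0.005,0,0,0,0],[0,-0.003,0.009,0,0,0,0],[0,-0.003,0.009,0,0,0,0]]' 50
```

```text
clock: 25.3
ee_pos: [0.4128, 0.1161, 0.0812]
eef_rot: [-3.141, -0.001, 1.662]
force: [2.8, 0.1, -10.3]
opening: 0.115
clock: 25.6
ee_pos: [0.4105, 0.1159, 0.0727]
eef_rot: [3.14, -0.001, 1.661]
force: [2.5, 1.0, -6.2]
opening: 0.115
```

```bash
python3 -m handwheel '[[0,-0.0005,0.002,0,0,0,0],[0,-0.0005,0.003,0,0,0,0],[0,-0.0005,0.003,0,0,0,0]]' 50
python3 -m handwheel '[[0,0,0.002,0,0,0,0],[0,0,0.003,0,0,0,0],[0,0,0.003,0,0,0,0]]' 50
```

```text
clock: 25.9
ee_pos: [0.4103, 0.1158, 0.0713]
eef_rot: [3.139, 0.001, 1.661]
force: [-0.7, 0.5, 16.6]
opening: 0.114
clock: 26.2
ee_pos: [0.4103, 0.1157, 0.0705]
eef_rot: [3.137, 0.003, 1.662]
force: [-6.9, -1.5, 47.9]
opening: 0.118
```

```bash
python3 -m handwheel '[[0,0,-0.004,0,0,0,0],[0,0,-0.004,0,0,0,40],[0,0,-0.004,0,0,0,40],[0,0,-0.004,0,0,0,40],[0,0,-0.05,0,0,0,40],[0,0,-0.09,0,0,0,30],[0,0,-0.09,0,0,0,30]]' 50
python3 -c "
from h import *
d=shot('scene');X=cloud(d);Z=X[...,2]
m=np.zeros(Z.shape,bool);m[150:330,250:420]=1
J=np.array([[*w2j(p),p[2]] for p in X[m] if np.isfinite(p[0])]);
for jx in (-.07,-.03): 
  k=J[(abs(J[:,0]-jx)<.006)&(abs(J[:,2]-.083)<.02)&(abs(J[:,1])<.13)&(abs(J[:,1])>.03)]; print(jx,len(k),np.median(k[:,2]).round(4))
k=J[(J[:,2]>.105)&(J[:,2]<.125)&(abs(J[:,0]+.08)<.04)&(abs(J[:,1])<.035)]
print(cv2.minAreaRect((k[:,:2]*1000).astype(np.float32)))
go(.428,.0272,.16,185.15)"
```

```text
clock: 26.9
ee_pos: [0.4115, 0.1165, 0.16]
eef_rot: [3.135, -0.001, 1.661]
force: [1.1, 0.4, 0.2]
opening: 0.349
-0.07 217 0.085
-0.03 232 0.0846
((-77.72660827636719, 0.9560132026672363), (50.77050018310547, 15.270925521850586), 2.1030375957489014)
shift [-0.0896  0.0098 -0.0018] turn [ 0.0005  0.0004 -0.25  ] deg [  0.2   0.1 -90. ]
```

```bash
python3 -m handwheel '[[-0.0896,0.0098,-0.01,0,0,-0.023,30],[-0.0896,0.0098,-0.01,0,0,-0.046,30],[-0.0896,0.0098,-0.01,0,0,-0.069,30],[-0.0896,0.0098,-0.01,0,0,-0.092,30],[-0.0896,0.0098,-0.01,0,0,-0.115,30],[-0.0896,0.0098,-0.01,0,0,-0.138,30],[-0.0896,0.0098,-0.01,0,0,-0.161,30],[-0.0896,0.0098,-0.01,0,0,-0.184,30],[-0.0896,0.0098,-0.01,0,0,-0.207,30],[-0.0896,0.0098,-0.01,0,0,-0.23,30],[-0.0896,0.0098,-0.01,0,0,-0.25,30],[-0.0896,0.0098,-0.01,0,0,-0.25,30]]' 40
python3 -m handwheel '[[0,0,0,0,0,0,30]]'
python3 -c "
from h import *
go(.428,.0272,.062,185.15)"
```

```text
clock: 28.15
ee_pos: [0.4253, 0.0266, 0.1652]
eef_rot: [3.14, -0.004, -3.051]
force: [-0.3, 0.7, 0.9]
opening: 0.355
clock: 28.25
ee_pos: [0.4259, 0.0267, 0.1657]
eef_rot: [3.141, -0.003, -3.054]
force: [0.1, 0.4, 0.3]
opening: 0.348
shift [-0.0025  0.0002  0.1037] turn [ 0.0001 -0.0004 -0.0003] deg [ 0.  -0.2 -0.1]
```

```bash
python3 -m handwheel '[[-0.002,0,0.04,0,0,0,30],[-0.002,0,0.08,0,0,0,30],[-0.002,0,0.1,0,0,0,30],[-0.002,0,0.103,0,0,0,30],[-0.002,0,0.103,0,0,0,0],[-0.002,0,0.103,0,0,0,0],[-0.002,0,0.103,0,0,0,0],[-0.002,0,0.103,0,0,0,0],[-0.002,0,0.103,0,0,0,0]]' 40
```

```text
clock: 29.15
ee_pos: [0.4289, 0.0266, 0.0641]
eef_rot: [-3.141, 0.0, -3.052]
force: [0.1, -1.9, -6.5]
opening: 0.127
```

```bash
python3 -m handwheel '[[0,0,0,0,0,0.023,0],[0,0,0,0,0,0.046,0],[0,0,0,0,0,0.069,0],[0,0,0,0,0,0.092,0],[0,0,0,0,0,0.115,0],[0,0,0,0,0,0.138,0],[0,0,0,0,0,0.161,0],[0,0,0,0,0,0.184,0],[0,0,0,0,0,0.207,0],[0,0,0,0,0,0.23,0],[0,0,0,0,0,0.25,0],[0,0,0,0,0,0.252,0]]' 40
python3 -m handwheel '[[0,0,0,0,0,0,0],[0,0,0,0,0,0,30],[0,0,0,0,0,0,30],[0,0,0,0,0,0,30],[0,0,-0.04,0,0,0,30],[0,0,-0.09,0,0,0,60],[0,0,-0.14,0,0,0,60]]'
python3 -c "
from h import *
d=shot('scene');X=cloud(d);Z=X[...,2]
m=np.zeros(Z.shape,bool);m[150:330,250:420]=1
J=np.array([[*w2j(p),p[2]] for p in X[m] if np.isfinite(p[0])]);
k=J[(J[:,2]>.105)&(J[:,2]<.125)&(abs(J[:,0]+.08)<.04)&(abs(J[:,1])<.035)]
print(cv2.minAreaRect((k[:,:2]*1000).astype(np.float32)))
d=shot('top');X=cloud(d);Z=X[...,2]
for n,(u,v) in dict(b1=(420,262),b2=(413,304),b3=(460,298)).items():
    m=np.zeros(Z.shape,bool);m[v-20:v+20,u-20:u+20]=1;m&=Z>.052
    P=X[m]; r=cv2.minAreaRect((P[:,:2]*1000).astype(np.float32)); print(n,len(P),r[0],r[1])
go(.425,-.2522,.12,100)"
```

```text
clock: 30.35
ee_pos: [0.4283, 0.0256, 0.0641]
eef_rot: [-3.14, 0.003, 1.649]
force: [-1.0, -5.2, -3.2]
opening: 0.131
clock: 31.05
ee_pos: [0.4284, 0.028, 0.2052]
eef_rot: [-3.14, -0.001, 1.65]
force: [0.9, -1.6, -0.9]
opening: 0.673
((-77.25415802001953, 0.8168582916259766), (50.569984436035156, 13.641057968139648), 89.6745834350586)
b1 185 (536.5933837890625, -274.6020812988281) (37.43558120727539, 37.135765075683594)
b2 193 (424.6358642578125, -252.03428649902344) (37.430320739746094, 39.048187255859375)
b3 134 (401.0892333984375, -391.1268615722656) (39.1164436340332, 22.641752243041992)
shift [-0.2795 -0.0324  0.0893] turn [ 0.0022  0.0001 -0.0153] deg [ 0.8  0.  -5.5]
```

```bash
cat >> h.py <<'E'
def ring(d,c,r,z,step=4):
    a=np.arange(0,360,step); P=[[c[0]+r*np.cos(t),c[1]+r*np.sin(t),z] for t in np.radians(a)]
    uv=proj(d,P).astype(np.float32); im=d["img"]
    s=cv2.remap(im,uv[None,:,0],uv[None,:,1],cv2.INTER_LINEAR)[0].astype(int)
    return a,s
def gap(d,c):
    best=[]
    for r in (.027,.029,.031):
        a,s=ring(d,c,r,.032,2); best.append(s[:,2]-s[:,0])   # red-blue: wood vs grey
    w=np.mean(best,0); w=np.convolve(np.r_[w[-8:],w,w[:8]],np.ones(11)/11,"same")[8:-8]
    i=w.argmax(); k=np.arange(i-12,i+13)%180; wt=np.clip(w[k]-np.median(w)-.3*(w.max()-np.median(w)),0,None)
    return (a[i]+(wt*np.arange(-12,13)).sum()/wt.sum()*2).round(1),w.max().round(),np.median(w).round()
def grips(d,lo=.052,hi=.066,reg=(380,200,520,360)):
    X=cloud(d);Z=X[...,2]; m=np.zeros(Z.shape,np.uint8); m[reg[1]:reg[3],reg[0]:reg[2]]=1
    m=((m>0)&(Z>lo)&(Z<hi)).astype(np.uint8); n,lab=cv2.connectedComponents(m); out=[]
    for i in range(1,n):
        P=X[lab==i]
        if len(P)>80:
            c,r=cv2.minEnclosingCircle((P[:,:2]*1000).astype(np.float32)); q=cv2.minAreaRect((P[:,:2]*1000).astype(np.float32))
            out.append((np.array(q[0])/1000,r,len(P)))
    return out
E
python3 - <<'E'
from h import *
d=load("top")
for c,r,n in grips(d): print(c.round(4),round(r,1),n,"gap",gap(d,c))
d=load("scene")
for c,r,n in grips(d,reg=(200,100,420,250)): print("scene",c.round(4),round(r,1),n)
import os
# screws from scene image (arm moved up) and depth: points above leaf .088-.096
X=cloud(d);Z=X[...,2]
J=np.array([[*w2j(p),p[2]] for p in X[150:330,250:420].reshape(-1,3) if np.isfinite(p[0])])
for n,y in (("l1",-.0955),("l2",-.0005),("l3",.0945)):
    k=J[(J[:,2]>.0885)&(J[:,2]<.1)]; e=k[:,:2]-[.0138,y]; r=np.hypot(*e.T); s=(r>.022)&(r<.04)&(e[:,0]<.005)
    e=e[s]; print(n,s.sum(),e.mean(0).round(4) if s.any() else "", np.degrees(np.arctan2(*e.mean(0)[::-1])).round(1) if s.any() else "")
E
```

```text
[ 0.5366 -0.2746] 20.2 185 gap (np.float64(140.4), np.float64(71.0), np.float64(20.0))
[ 0.4246 -0.252 ] 20.2 193 gap (np.float64(90.1), np.float64(83.0), np.float64(19.0))
[ 0.3939 -0.3893] 20.4 206 gap (np.float64(188.1), np.float64(68.0), np.float64(18.0))
scene [ 0.0272 -0.6859] 58.1 86
scene [ 0.395  -0.3852] 23.0 83
scene [ 0.4256 -0.2542] 23.6 102
scene [ 0.5391 -0.276 ] 22.2 108
scene [ 0.7166 -0.3019] 33.9 105
scene [ 0.6152 -0.0442] 55.6 215
l1 14 [-0.0207  0.0199] 136.1
l2 15 [-0.0257  0.0138] 151.9
l3 18 [-0.0219  0.0167] 142.7
```

```bash
python3 - <<'E'
from h import *
d=load("top"); d["img"]=cv2.imread("pics/top0.png")
for n,y in (("l1",-.0955),("l2",-.0005),("l3",.0945)):
    c=j2w(.0138,y); w=0
    for r in (.028,.030,.032,.034):
        a,s=ring(d,c,r,.091,3); w=w+s.sum(1)/3
    w=w/4; wj=(a-5.15); m=(wj>110)&(wj<250); print(n,list(zip(wj[m].astype(int),w[m].astype(int))))
E
cp pics/last_scene.npz pics/ref.npz; python3 -c "
from h import *
d=load('scene')
for n,y in (('l1',-.0955),('l2',-.0005),('l3',.0945)):
    c=j2w(.0138,y); w=0
    for r in (.029,.031,.033):
        a,s=ring(d,c,r,.091,3); w=w+s.sum(1)/3
    w=w/3; wj=(a-5.15); m=(wj>110)&(wj<250); print(n,list(zip(wj[m].astype(int),w[m].astype(int))))
go(.4246,-.252,.12,100)"
```

```text
l1 [(np.int64(111), np.int64(137)), (np.int64(114), np.int64(137)), (np.int64(117), np.int64(135)), (np.int64(120), np.int64(131)), (np.int64(123), np.int64(119)), (np.int64(126), np.int64(109)), (np.int64(129), np.int64(113)), (np.int64(132), np.int64(112)), (np.int64(135), np.int64(97)), (np.int64(138), np.int64(80)), (np.int64(141), np.int64(72)), (np.int64(144), np.int64(71)), (np.int64(147), np.int64(77)), (np.int64(150), np.int64(86)), (np.int64(153), np.int64(94)), (np.int64(156), np.int64(100)), (np.int64(159), np.int64(96)), (np.int64(162), np.int64(106)), (np.int64(165), np.int64(121)), (np.int64(168), np.int64(131)), (np.int64(171), np.int64(133)), (np.int64(174), np.int64(126)), (np.int64(177), np.int64(113)), (np.int64(180), np.int64(109)), (np.int64(183), np.int64(125)), (np.int64(186), np.int64(133)), (np.int64(189), np.int64(134)), (np.int64(192), np.int64(120)), (np.int64(195), np.int64(110)), (np.int64(198), np.int64(111)), (np.int64(201), np.int64(124)), (np.int64(204), np.int64(132)), (np.int64(207), np.int64(131)), (np.int64(210), np.int64(121)), (np.int64(213), 
[... 7263 characters left out ...]
4(147)), (np.int64(195), np.int64(147)), (np.int64(198), np.int64(148)), (np.int64(201), np.int64(149)), (np.int64(204), np.int64(149)), (np.int64(207), np.int64(147)), (np.int64(210), np.int64(148)), (np.int64(213), np.int64(149)), (np.int64(216), np.int64(149)), (np.int64(219), np.int64(149)), (np.int64(222), np.int64(149)), (np.int64(225), np.int64(148)), (np.int64(228), np.int64(148)), (np.int64(231), np.int64(147)), (np.int64(234), np.int64(146)), (np.int64(237), np.int64(145)), (np.int64(240), np.int64(148)), (np.int64(243), np.int64(150)), (np.int64(246), np.int64(153)), (np.int64(249), np.int64(155))]
shift [-0.2793 -0.0327  0.0893] turn [ 0.0022  0.0001 -0.0153] deg [ 0.8  0.  -5.5]
```

```bash
python3 -m handwheel '[[-0.045,-0.02,0.01,0,0,0.017,85],[-0.09,-0.04,0.03,0,0,0.034,85],[-0.135,-0.05,0.05,0,0,0.051,85],[-0.18,-0.045,0.07,0,0,0.068,85],[-0.225,-0.04,0.09,0,0,0.085,85],[-0.265,-0.035,0.09,0,0,0.085,85],[-0.2793,-0.0327,0.09,0,0,0.085,85],[-0.2793,-0.0327,0.09,0,0,0.085,85],[-0.2793,-0.0327,0.09,0,0,0.085,85]]' 50
python3 -c "
from h import *
go(.4246,-.252,-.002,64)
d=shot('scene','s5.png',(230,60,480,260),3)"
```

```text
clock: 32.05
ee_pos: [0.4179, -0.2523, 0.1137]
eef_rot: [-3.141, -0.001, 1.116]
force: [0.4, 0.5, -0.3]
opening: 0.993
shift [0.0031 0.006  0.1157] turn [-0.0001 -0.0001 -0.0002] deg [-0.  -0.1 -0.1]
```

View pics/s5.png

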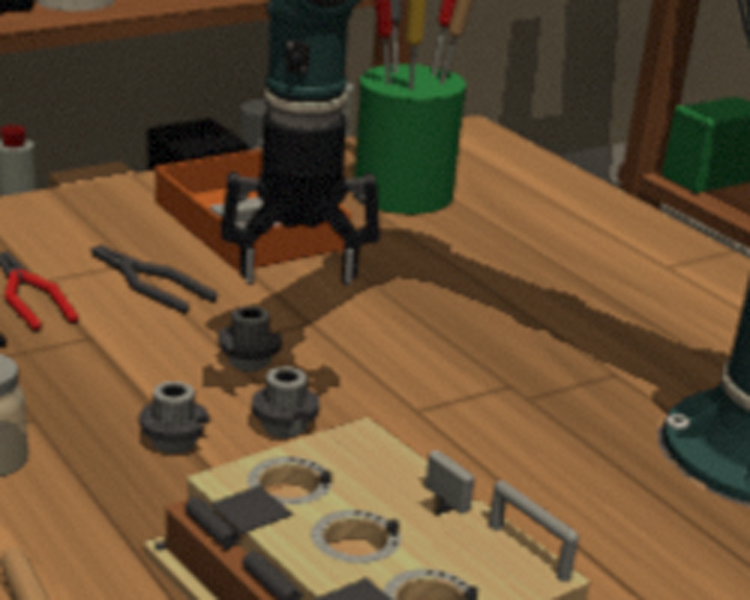

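The gripper stands above bushing 2 at (285,400), with the jaws open. The other two bushings are at (250,335) and (173,415).

```bash
python3 -m handwheel '[[0.003,0.006,0.03,0,0,0,85],[0.003,0.006,0.07,0,0,0,85],[0.003,0.006,0.1,0,0,0,85],[0.003,0.006,0.1,0,0,0,85]]' 50
python3 -m handwheel '[[0,0,0.008,0,0,0,85],[0,0,0.0155,0,0,0,85],[0,0,0.0155,0,0,0,85]]'
python3 -m handwheel '[[0,0,0,0,0,0,0],[0,0,0,0,0,0,0],[0,0,0,0,0,0,0],[0,0,0,0,0,0,0],[0,0,0,0,0,0,0]]' 60
```

```text
clock: 32.5
ee_pos: [0.4224, -0.2501, 0.0114]
eef_rot: [-3.134, -0.001, 1.119]
force: [-0.2, 0.3, 0.5]
opening: 0.993
clock: 32.8
ee_pos: [0.4251, -0.2536, -0.0013]
eef_rot: [3.141, -0.0, 1.115]
force: [-0.2, -0.3, -0.1]
opening: 0.997
clock: 33.3
ee_pos: [0.4252, -0.2542, -0.0009]
eef_rot: [3.14, 0.0, 1.114]
force: [-0.1, -0.1, 5.0]
opening: 0.449
```

```bash
python3 -m handwheel '[[0,0,-0.01,0,0,0,0],[0,0,-0.03,0,0,0,0],[0,0,-0.06,0,0,0,0],[0,0,-0.1,0,0,0,0],[0,0,-0.14,0,0,0,0],[0,0,-0.14,0,0,0,0],[0,0,-0.14,0,0,0,0]]' 60
python3 -c "
from h import *
go(*j2w(.0138,-.0955),.14,120)"
```

```text
clock: 34.0
ee_pos: [0.4242, -0.254, 0.1389]
eef_rot: [3.141, 0.001, 1.114]
force: [-0.3, 0.5, -5.9]
opening: 0.448
shift [ 0.2209  0.0086 -0.0012] turn [ 1.00e-04  1.00e-04 -1.56e-01] deg [  0.    0.1 -56.2]
```

```bash
python3 -m handwheel '[[0.03,0.001,-0.001,0,0,-0.02,0],[0.065,0.002,-0.001,0,0,-0.04,0],[0.1,0.003,-0.001,0,0,-0.06,0],[0.135,0.005,-0.001,0,0,-0.08,0],[0.17,0.006,-0.001,0,0,-0.1,0],[0.195,0.007,-0.001,0,0,-0.12,0],[0.215,0.008,-0.001,0,0,-0.14,0],[0.221,0.0086,-0.001,0,0,-0.156,0],[0.221,0.0086,-0.001,0,0,-0.156,0],[0.221,0.0086,-0.001,0,0,-0.156,0],[0.221,0.0086,-0.001,0,0,-0.156,0]]' 60
python3 -c "
from h import *
go(*j2w(.0138,-.0955),.082,120)
d=shot('scene','s6.png',(300,120,450,240),5);e=shot('top','t6.png',(300,210,390,300),5)
a=cv2.imread('pics/s6.png');b=cv2.imread('pics/t6.png');b=cv2.resize(b,(600,600))
cv2.imwrite('pics/c6.png',cv2.resize(np.hstack([a[:600],b]),(800,356)))"
```

```text
clock: 35.1
ee_pos: [0.5283, -0.0604, 0.1381]
eef_rot: [-3.139, -0.001, 2.092]
force: [0.2, -0.0, -5.1]
opening: 0.45
shift [0.0001 0.0015 0.0561] turn [-0.0005 -0.0002 -0.0004] deg [-0.2 -0.1 -0.1]
```

View pics/c6.png

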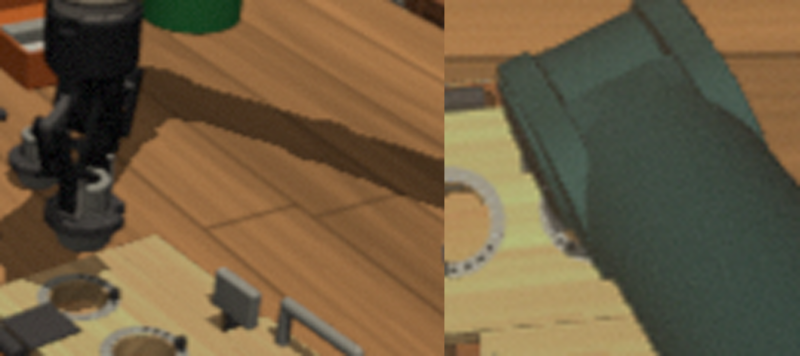

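The bushing hangs upright over liner 1, with the screw visible at the liner's edge. I'll lower it slowly.

```bash
python3 -m handwheel '[[0,0.001,0.02,0,0,0,0],[0,0.0015,0.04,0,0,0,0],[0,0.0015,0.048,0,0,0,0],[0,0.0015,0.053,0,0,0,0],[0,0.0015,0.053,0,0,0,0]]' 60
python3 -m handwheel '[[0,0,0.003,0,0,0,0],[0,0,0.006,0,0,0,0],[0,0,0.009,0,0,0,0],[0,0,0.011,0,0,0,0],[0,0,0.011,0,0,0,0]]'
```

```text
clock: 35.7
ee_pos: [0.531, -0.0586, 0.0861]
eef_rot: [-3.141, -0.0, 2.095]
force: [-0.5, -0.2, -4.4]
opening: 0.448
clock: 36.2
ee_pos: [0.531, -0.0585, 0.0751]
eef_rot: [-3.141, -0.0, 2.095]
force: [-0.3, 0.3, -5.0]
opening: 0.453
```

```bash
python3 -m handwheel '[[0,0,0.003,0,0,0,0],[0,0,0.005,0,0,0,0],[0,0,0.006,0,0,0,0],[0,0,0.006,0,0,0,0]]'; python3 -m handwheel '[[0,0,0.001,0,0,0,0],[0,0,0.002,0,0,0,0],[0,0,0.002,0,0,0,0]]'
```

```text
clock: 36.6
ee_pos: [0.531, -0.0585, 0.0691]
eef_rot: [-3.141, -0.0, 2.095]
force: [-0.2, 0.9, -4.7]
opening: 0.448
clock: 36.9
ee_pos: [0.5311, -0.0585, 0.0672]
eef_rot: [-3.141, -0.0, 2.095]
force: [-0.4, 0.5, -5.0]
opening: 0.452
```

```bash
for i in 1 2; do python3 -m handwheel '[[0,0,0.001,0,0,0,0],[0,0,0.002,0,0,0,0],[0,0,0.002,0,0,0,0]]'; done
```

```text
clock: 37.2
ee_pos: [0.531, -0.0585, 0.0652]
eef_rot: [-3.141, -0.0, 2.095]
force: [0.0, 0.3, -4.1]
opening: 0.449
clock: 37.5
ee_pos: [0.531, -0.0585, 0.0631]
eef_rot: [-3.141, -0.0, 2.095]
force: [-0.5, -0.3, -4.6]
opening: 0.449
```

Already past screw height, so the gap is aligned. I'll carry on to the leaf.

```bash
for i in 1 2 3; do python3 -m handwheel '[[0,0,0.001,0,0,0,0],[0,0,0.0015,0,0,0,0],[0,0,0.0015,0,0,0,0]]'; done
```

```text
clock: 37.8
ee_pos: [0.531, -0.0585, 0.0617]
eef_rot: [-3.141, -0.0, 2.095]
force: [0.3, 0.2, -4.2]
opening: 0.448
clock: 38.1
ee_pos: [0.5312, -0.0584, 0.0603]
eef_rot: [3.142, 0.0, 2.095]
force: [-0.3, -0.2, -4.5]
opening: 0.449
clock: 38.4
ee_pos: [0.5313, -0.0585, 0.06]
eef_rot: [-3.141, 0.001, 2.095]
force: [-3.1, -0.2, 7.5]
opening: 0.448
```

```bash
python3 -m handwheel '[[0,0,0,0,0,0,70],[0,0,0,0,0,0,70],[0,0,0,0,0,0,70],[0,0,0,0,0,0,70],[0,0,-0.03,0,0,0,70],[0,0,-0.07,0,0,0,70],[0,0,-0.1,0,0,0,70],[0,0,-0.1,0,0,0,70]]' 60
python3 -c "
from h import *
d=shot('scene')
for c,r,n in grips(d,reg=(200,100,420,250)): print('scene',c.round(4),round(r,1),n)
X=cloud(d); J=np.array([[*w2j(p),p[2]] for p in X[130:330,250:420].reshape(-1,3) if np.isfinite(p[0])])
e=np.hypot(J[:,0]-.0138,J[:,1]+.0955); k=(e<.032)&(J[:,2]<.14)
print('top z',np.percentile(J[k,2],[50,90,97,100]).round(4))
k=(e<.033)&(e>.024)&(J[:,2]<.105); print('flange z',np.percentile(J[k,2],[10,50,90]).round(4))
go(.5366,-.2746,.12,90)"
```

```text
clock: 39.2
ee_pos: [0.5346, -0.058, 0.1627]
eef_rot: [3.135, 0.005, 2.095]
force: [1.6, 0.3, 0.5]
opening: 0.818
scene [ 0.0081 -0.6793] 66.9 115
scene [ 0.5405 -0.2763] 21.6 107
scene [ 0.7193 -0.3068] 35.7 112
scene [ 0.6145 -0.044 ] 55.8 213
scene [0.514  0.0207] 21.2 88
top z [0.1069 0.1224 0.1235 0.125 ]
flange z [0.0915 0.0935 0.096 ]
shift [-0.1889 -0.1051  0.0408] turn [0.0007 0.0003 0.0833] deg [ 0.3  0.1 30. ]
```

```bash
python3 -m handwheel '[[-0.035,-0.02,-0.01,0,0,0.02,85],[-0.075,-0.04,0.0,0,0,0.04,85],[-0.115,-0.065,0.02,0,0,0.06,85],[-0.15,-0.085,0.04,0,0,0.083,85],[-0.18,-0.1,0.04,0,0,0.083,85],[-0.1889,-0.105,0.04,0,0,0.083,85],[-0.1889,-0.105,0.04,0,0,0.083,85],[-0.1889,-0.105,0.04,0,0,0.083,85]]' 60
python3 -c "
from h import *
go(.5366,-.2750,-.002,90)"
```

```text
clock: 40.05
ee_pos: [0.5347, -0.2725, 0.1183]
eef_rot: [-3.141, -0.002, 1.575]
force: [-1.0, 0.8, 0.6]
opening: 0.997
shift [-0.0027  0.002   0.1203] turn [-0.0001 -0.0003  0.0007] deg [-0.  -0.1  0.3]
```

```bash
python3 -m handwheel '[[-0.0025,0.002,0.04,0,0,0,85],[-0.0025,0.002,0.08,0,0,0,85],[-0.0025,0.002,0.105,0,0,0,85],[-0.0025,0.002,0.105,0,0,0,85]]' 60
python3 -m handwheel '[[0,0,0.008,0,0,0,85],[0,0,0.0155,0,0,0,85],[0,0,0.0155,0,0,0,85]]'
python3 -m handwheel '[[0,0,0,0,0,0,0],[0,0,0,0,0,0,0],[0,0,0,0,0,0,0],[0,0,0,0,0,0,0],[0,0,0,0,0,0,0]]' 60
python3 -m handwheel '[[0,0,-0.01,0,0,0,0],[0,0,-0.03,0,0,0,0],[0,0,-0.06,0,0,0,0],[0,0,-0.1,0,0,0,0],[0,0,-0.14,0,0,0,0],[0,0,-0.15,0,0,0,0],[0,0,-0.15,0,0,0,0]]' 60
python3 -c "
from h import *
go(*j2w(.0148,.0945),.15,102)"
```

```text
clock: 40.45
ee_pos: [0.5344, -0.273, 0.0109]
eef_rot: [-3.135, -0.004, 1.578]
force: [0.4, 0.3, -0.9]
opening: 1.0
clock: 40.75
ee_pos: [0.5371, -0.2767, -0.0013]
eef_rot: [3.141, 0.0, 1.574]
force: [0.0, 0.5, 0.0]
opening: 0.998
clock: 41.25
ee_pos: [0.5374, -0.2773, -0.0009]
eef_rot: [3.141, 0.001, 1.573]
force: [-0.3, 0.1, 5.4]
opening: 0.447
clock: 41.95
ee_pos: [0.5372, -0.2774, 0.1495]
eef_rot: [3.139, 0.001, 1.573]
force: [-0.1, 0.2, -4.7]
opening: 0.448
shift [ 0.4072 -0.023  -0.0011] turn [ 0.0003  0.0002 -0.033 ] deg [  0.1   0.1 -11.9]
```

```bash
python3 -m handwheel '[[0.03,-0.001,-0.005,0,0,-0.004,0],[0.075,-0.003,-0.01,0,0,-0.008,0],[0.12,-0.006,-0.01,0,0,-0.012,0],[0.165,-0.009,-0.01,0,0,-0.016,0],[0.21,-0.012,-0.01,0,0,-0.02,0],[0.255,-0.014,-0.01,0,0,-0.024,0],[0.3,-0.017,-0.01,0,0,-0.028,0],[0.34,-0.019,-0.01,0,0,-0.033,0],[0.375,-0.021,-0.01,0,0,-0.033,0],[0.4,-0.023,-0.01,0,0,-0.033,0],[0.4072,-0.023,-0.01,0,0,-0.033,0],[0.4072,-0.023,-0.01,0,0,-0.033,0]]' 60
python3 -m handwheel '[[0,0,0,0,0,0,0],[0,0,0,0,0,0,0]]'
python3 -c "
from h import *
go(*j2w(.0148,.0945),.086,102)"
```

```text
clock: 43.15
ee_pos: [0.511, 0.1306, 0.1565]
eef_rot: [-3.138, -0.0, 1.784]
force: [0.5, 0.2, -4.4]
opening: 0.453
clock: 43.35
ee_pos: [0.5123, 0.1275, 0.1574]
eef_rot: [-3.139, 0.001, 1.778]
force: [0.2, -0.1, -4.2]
opening: 0.447
shift [0.0021 0.0015 0.0713] turn [-0.0004  0.0002 -0.0004] deg [-0.1  0.1 -0.1]
```

```bash
python3 -m handwheel '[[0.0015,0.001,0.03,0,0,0,0],[0.0015,0.001,0.06,0,0,0,0],[0.0015,0.001,0.07,0,0,0,0],[0.0015,0.001,0.071,0,0,0,0],[0.0015,0.001,0.071,0,0,0,0]]' 60
python3 -m handwheel '[[0,0,0.003,0,0,0,0],[0,0,0.006,0,0,0,0],[0,0,0.009,0,0,0,0],[0,0,0.013,0,0,0,0],[0,0,0.013,0,0,0,0]]'
for i in 1 2; do python3 -m handwheel '[[0,0,0.001,0,0,0,0],[0,0,0.002,0,0,0,0],[0,0,0.002,0,0,0,0]]'; done
```

```text
clock: 43.85
ee_pos: [0.5141, 0.1315, 0.0878]
eef_rot: [3.141, -0.0, 1.78]
force: [0.8, -0.1, -3.6]
opening: 0.448
clock: 44.35
ee_pos: [0.5132, 0.1315, 0.0739]
eef_rot: [-3.141, 0.0, 1.781]
force: [-0.7, -0.3, -5.2]
opening: 0.45
clock: 44.65
ee_pos: [0.5135, 0.1317, 0.0722]
eef_rot: [3.141, 0.0, 1.781]
force: [1.7, -0.4, -4.9]
opening: 0.447
clock: 44.95
ee_pos: [0.5135, 0.1317, 0.0702]
eef_rot: [3.141, 0.0, 1.781]
force: [-0.7, -0.6, -4.6]
opening: 0.45
```

```bash
for i in 1 2; do python3 -m handwheel '[[-0.0005,0,0.001,0,0,0,0],[-0.0005,0,0.002,0,0,0,0],[-0.0005,0,0.002,0,0,0,0]]'; done
```

```text
clock: 45.25
ee_pos: [0.5132, 0.1311, 0.0681]
eef_rot: [-3.141, 0.0, 1.781]
force: [-0.4, 0.1, -5.3]
opening: 0.451
clock: 45.55
ee_pos: [0.5134, 0.1309, 0.0661]
eef_rot: [-3.141, -0.0, 1.781]
force: [-0.1, -0.6, -4.3]
opening: 0.451
```

```bash
for i in 1 2 3 4; do python3 -m handwheel '[[0,0,0.001,0,0,0,0],[0,0,0.0016,0,0,0,0],[0,0,0.0016,0,0,0,0]]'; done
```

```text
clock: 45.85
ee_pos: [0.5135, 0.1308, 0.0646]
eef_rot: [-3.141, -0.0, 1.781]
force: [-0.4, 0.3, -4.0]
opening: 0.448
clock: 46.15
ee_pos: [0.5136, 0.1308, 0.063]
eef_rot: [-3.141, 0.0, 1.781]
force: [-0.5, 0.0, -4.3]
opening: 0.448
clock: 46.45
ee_pos: [0.5135, 0.1308, 0.0614]
eef_rot: [-3.141, 0.0, 1.781]
force: [0.0, -0.3, -4.2]
opening: 0.45
clock: 46.75
ee_pos: [0.5137, 0.1308, 0.0602]
eef_rot: [3.141, 0.0, 1.781]
force: [-1.0, -0.9, 0.1]
opening: 0.448
```

```bash
python3 -m handwheel '[[0,0,0,0,0,0,70],[0,0,0,0,0,0,70],[0,0,0,0,0,0,70],[0,0,0,0,0,0,70],[0,0,-0.03,0,0,0,70],[0,0,-0.07,0,0,0,70],[0,0,-0.1,0,0,0,70],[0,0,-0.1,0,0,0,70]]' 60
python3 -c "
from h import *
d=shot('top')
for c,r,n in grips(d): print(c.round(4),round(r,1),n,'gap',gap(d,c))
d=shot('scene');X=cloud(d); J=np.array([[*w2j(p),p[2]] for p in X[130:330,250:420].reshape(-1,3) if np.isfinite(p[0])])
for y in (-.0955,.0945):
  e=np.hypot(J[:,0]-.0138,J[:,1]-y)
  k=(e<.033)&(e>.024)&(J[:,2]<.105); print('flange z',np.percentile(J[k,2],[10,50,90]).round(4))
go(.3939,-.3893,.14,90)"
```

```text
clock: 47.55
ee_pos: [0.5167, 0.1324, 0.1639]
eef_rot: [3.133, -0.001, 1.781]
force: [0.9, -0.3, -0.2]
opening: 0.818
[ 0.394  -0.3902] 20.6 205 gap (np.float64(186.4), np.float64(71.0), np.float64(19.0))
flange z [0.0917 0.094  0.096 ]
flange z [0.0211 0.0921 0.0946]
shift [-0.4836 -0.2257  0.0203] turn [0.0002 0.     0.0334] deg [ 0.1  0.  12. ]
```

```bash
python3 -m handwheel '[[-0.045,-0.02,0.0,0,0,0.01,85],[-0.09,-0.04,0.0,0,0,0.02,85],[-0.135,-0.06,0.0,0,0,0.033,85],[-0.18,-0.08,0.0,0,0,0.033,85],[-0.225,-0.1,0.0,0,0,0.033,85],[-0.27,-0.12,0.0,0,0,0.033,85],[-0.315,-0.145,0.0,0,0,0.033,85],[-0.36,-0.165,0.01,0,0,0.033,85],[-0.405,-0.19,0.02,0,0,0.033,85],[-0.45,-0.21,0.02,0,0,0.033,85],[-0.4836,-0.2257,0.02,0,0,0.033,85],[-0.4836,-0.2257,0.02,0,0,0.033,85]]' 60
python3 -m handwheel '[[0,0,0,0,0,0,85],[0,0,0,0,0,0,85]]'
python3 -c "
from h import *
go(.394,-.390,-.002,90)"
```

```text
clock: 48.85
ee_pos: [0.3895, -0.3961, 0.1377]
eef_rot: [-3.138, 0.001, 1.562]
force: [-0.8, -0.1, -0.3]
opening: 0.998
clock: 49.05
ee_pos: [0.3935, -0.3871, 0.1389]
eef_rot: [-3.14, -0.002, 1.576]
force: [0.2, 0.2, 0.9]
opening: 0.994
shift [-0.0032  0.0007  0.1409] turn [-0.0002 -0.0004  0.0008] deg [-0.1 -0.1  0.3]
```

```bash
python3 -m handwheel '[[-0.003,0.0005,0.04,0,0,0,85],[-0.003,0.0005,0.08,0,0,0,85],[-0.003,0.0005,0.115,0,0,0,85],[-0.003,0.0005,0.125,0,0,0,85],[-0.003,0.0005,0.125,0,0,0,85]]' 60
python3 -m handwheel '[[0,0,0.008,0,0,0,85],[0,0,0.0155,0,0,0,85],[0,0,0.0155,0,0,0,85]]'
python3 -m handwheel '[[0,0,0,0,0,0,0],[0,0,0,0,0,0,0],[0,0,0,0,0,0,0],[0,0,0,0,0,0,0],[0,0,0,0,0,0,0]]' 60
python3 -m handwheel '[[0,0,-0.01,0,0,0,0],[0,0,-0.03,0,0,0,0],[0,0,-0.06,0,0,0,0],[0,0,-0.1,0,0,0,0],[0,0,-0.14,0,0,0,0],[0,0,-0.16,0,0,0,0],[0,0,-0.16,0,0,0,0]]' 60
python3 -c "
from h import *
go(*j2w(.0148,-.0003),.16,67)"
```

```text
clock: 49.55
ee_pos: [0.394, -0.3898, 0.0138]
eef_rot: [-3.139, -0.003, 1.576]
force: [-0.4, -0.6, -0.0]
opening: 0.996
clock: 49.85
ee_pos: [0.3943, -0.3923, -0.0004]
eef_rot: [3.141, 0.0, 1.573]
force: [-0.4, -0.3, -0.5]
opening: 0.992
clock: 50.35
ee_pos: [0.394, -0.3925, 0.0]
eef_rot: [-3.142, 0.001, 1.573]
force: [-0.8, 0.1, 6.3]
opening: 0.448
clock: 51.05
ee_pos: [0.3957, -0.3934, 0.1624]
eef_rot: [3.137, 0.004, 1.573]
force: [0.3, -0.2, -4.9]
opening: 0.446
shift [0.4284 0.1271 0.0011] turn [0.0008 0.0005 0.0643] deg [ 0.3  0.2 23.1]
```

```bash
python3 -m handwheel '[[0.03,0.009,0,0,0,0.006,0],[0.07,0.02,0,0,0,0.012,0],[0.11,0.032,0,0,0,0.02,0],[0.15,0.044,0,0,0,0.03,0],[0.19,0.056,0,0,0,0.04,0],[0.23,0.068,0,0,0,0.05,0],[0.27,0.08,0,0,0,0.064,0],[0.31,0.092,0,0,0,0.064,0],[0.35,0.104,0,0,0,0.064,0],[0.39,0.116,0,0,0,0.064,0],[0.42,0.124,0,0,0,0.064,0],[0.4284,0.1271,0,0,0,0.064,0]]' 60
python3 -m handwheel '[[0,0,0,0,0,0,0],[0,0,0,0,0,0,0],[0,0,0,0,0,0,0]]'
python3 -c "
from h import *
go(*j2w(.0148,-.0003),.087,67)"
```

```text
clock: 52.25
ee_pos: [0.5196, 0.0418, 0.1581]
eef_rot: [-3.139, -0.002, 1.178]
force: [0.3, -0.1, -4.2]
opening: 0.448
clock: 52.55
ee_pos: [0.5189, 0.034, 0.1585]
eef_rot: [-3.14, 0.003, 1.168]
force: [0.1, -0.3, -5.0]
opening: 0.448
shift [0.0026 0.0023 0.0715] turn [-0.0003  0.0004 -0.0002] deg [-0.1  0.1 -0.1]
```

```bash
python3 -m handwheel '[[0.0015,0.002,0.03,0,0,0,0],[0.0015,0.002,0.06,0,0,0,0],[0.0015,0.002,0.07,0,0,0,0],[0.0015,0.002,0.0715,0,0,0,0],[0.0015,0.002,0.0715,0,0,0,0]]' 60
python3 -m handwheel '[[0,0,0.003,0,0,0,0],[0,0,0.006,0,0,0,0],[0,0,0.009,0,0,0,0],[0,0,0.013,0,0,0,0],[0,0,0.013,0,0,0,0]]'
for i in 1 2; do python3 -m handwheel '[[0,0,0.001,0,0,0,0],[0,0,0.002,0,0,0,0],[0,0,0.002,0,0,0,0]]'; done
```

```text
clock: 53.05
ee_pos: [0.5229, 0.0366, 0.0883]
eef_rot: [3.141, -0.0, 1.17]
force: [0.5, 0.3, -3.5]
opening: 0.446
clock: 53.55
ee_pos: [0.5228, 0.0355, 0.0747]
eef_rot: [3.141, 0.002, 1.17]
force: [0.9, -5.3, -4.4]
opening: 0.446
clock: 53.85
ee_pos: [0.5227, 0.0356, 0.0728]
eef_rot: [3.141, 0.002, 1.17]
force: [1.0, -5.1, -2.9]
opening: 0.446
clock: 54.15
ee_pos: [0.5226, 0.0355, 0.0708]
eef_rot: [3.141, 0.002, 1.17]
force: [0.9, -6.0, -2.4]
opening: 0.449
```

```bash
python3 -m handwheel '[[-0.0014,0.0006,0,0,0,0,0],[-0.0014,0.0006,0.001,0,0,0,0],[-0.0014,0.0006,0.001,0,0,0,0]]'; python3 -m handwheel '[[0,0,0.001,0,0,0,0],[0,0,0.002,0,0,0,0],[0,0,0.002,0,0,0,0]]'; python3 -m handwheel '[[0,0,0.001,0,0,0,0],[0,0,0.0015,0,0,0,0],[0,0,0.0015,0,0,0,0]]'
```

```text
clock: 54.45
ee_pos: [0.5225, 0.0353, 0.0698]
eef_rot: [-3.142, 0.0, 1.171]
force: [1.1, -4.2, -3.0]
opening: 0.449
clock: 54.75
ee_pos: [0.5225, 0.0353, 0.0678]
eef_rot: [-3.142, 0.0, 1.171]
force: [1.1, -5.3, -3.2]
opening: 0.449
clock: 55.05
ee_pos: [0.5226, 0.0353, 0.0663]
eef_rot: [-3.142, 0.0, 1.171]
force: [1.4, -4.6, -2.6]
opening: 0.447
```

```bash
python3 -m handwheel '[[-0.001,0.0004,0,0,0,0,0],[-0.001,0.0004,0.001,0,0,0,0],[-0.001,0.0004,0.0015,0,0,0,0],[-0.001,0.0004,0.0015,0,0,0,0]]'; for i in 1 2 3; do python3 -m handwheel '[[0,0,0.001,0,0,0,0],[0,0,0.0015,0,0,0,0],[0,0,0.0015,0,0,0,0]]'; done
```

```text
clock: 55.45
ee_pos: [0.5225, 0.0351, 0.0648]
eef_rot: [-3.141, -0.001, 1.172]
force: [0.6, -1.6, -4.4]
opening: 0.45
clock: 55.75
ee_pos: [0.5225, 0.0351, 0.0633]
eef_rot: [-3.141, -0.001, 1.172]
force: [0.2, -2.0, -4.4]
opening: 0.447
clock: 56.05
ee_pos: [0.5225, 0.0349, 0.0618]
eef_rot: [-3.141, -0.0, 1.171]
force: [0.5, -1.1, -4.6]
opening: 0.449
clock: 56.35
ee_pos: [0.5226, 0.0349, 0.0611]
eef_rot: [3.141, -0.0, 1.172]
force: [-3.2, -0.3, 4.3]
opening: 0.452
```

Home. I'll release, back away well clear and check everything.

```bash
python3 -m handwheel '[[0,0,0,0,0,0,70],[0,0,0,0,0,0,70],[0,0,0,0,0,0,70],[0,0,0,0,0,0,70],[0,0,-0.03,0,0,0,70],[0,0,-0.07,0,0,0,70],[0,0,-0.12,0,0,0,70],[0,0,-0.16,0,0,0,70],[0,0,-0.16,0,0,0,70]]' 60
python3 -m handwheel '[[-0.045,-0.01,0,0,0,0,70],[-0.09,-0.02,0,0,0,0,70],[-0.135,-0.03,0,0,0,0,70],[-0.18,-0.04,0,0,0,0,70],[-0.225,-0.05,0,0,0,0,70],[-0.27,-0.06,0,0,0,0,70],[-0.315,-0.07,0,0,0,0,70],[-0.36,-0.08,0,0,0,0,70],[-0.4,-0.09,0,0,0,0,70],[-0.43,-0.1,0,0,0,0,70],[-0.43,-0.1,0,0,0,0,70]]' 60
python3 -c "
from h import *
e=shot('top','t9.png',(225,205,385,335),4.6);d=shot('scene','s9.png',(270,140,450,320),3.3)
a=cv2.imread('pics/t9.png');b=cv2.imread('pics/s9.png');b=cv2.resize(b,(598,598));cv2.imwrite('pics/c9.png',cv2.resize(np.hstack([a,b]),(800,360)))
print(get_obs()['ee_pos'])
for nm,q in (('top',e),('scene',d)):
  X=cloud(q); J=np.array([[*w2j(p),p[2]] for p in X.reshape(-1,3) if np.isfinite(p[0])])
  J=J[(J[:,2]>.07)&(J[:,2]<.14)&(abs(J[:,0])<.12)&(abs(J[:,1])<.16)]
  for y in (-.0955,-.0005,.0945):
    r=np.hypot(J[:,0]-.0138,J[:,1]-y); f=J[(r<.032)&(r>.025),2]; t=J[(r<.021)&(r>.01),2]
    print(nm,y,'flange',np.percentile(f,[10,50,90]).round(4),'top',np.percentile(t,[50,90]).round(4))
  k=J[(abs(J[:,0]+.05)<.015)&(abs(J[:,1])<.13)&(J[:,2]<.1)]; print('leaf',np.median(k[:,2]).round(4))
  k=J[(J[:,2]>.105)&(abs(J[:,0]+.08)<.04)&(abs(J[:,1])<.035)&(J[:,0]<-.045)]; print('key',cv2.minAreaRect((k[:,:2]*1000).astype(np.float32)))
"
```

```text
clock: 57.25
ee_pos: [0.527, 0.0357, 0.226]
eef_rot: [3.131, -0.006, 1.171]
force: [1.3, 0.3, -0.0]
opening: 0.825
clock: 58.35
ee_pos: [0.2593, -0.3255, 0.2195]
eef_rot: [-3.139, 0.001, 1.163]
force: [1.1, 1.5, -0.3]
opening: 0.82
[ 0.26249671 -0.32258508  0.21976652]
top -0.0955 flange [0.0881 0.0909 0.0934] top [0.1187 0.1216]
top -0.0005 flange [0.0879 0.0914 0.0939] top [0.1187 0.121 ]
top 0.0945 flange [0.0883 0.0912 0.0938] top [0.1185 0.1218]
leaf 0.0812
key ((-79.89173126220703, -0.3803577423095703), (11.774439811706543, 47.72854995727539), 0.0947725772857666)
scene -0.0955 flange [0.0916 0.0935 0.096 ] top [0.1202 0.1227]
scene -0.0005 flange [0.092  0.0938 0.1004] top [0.1212 0.1232]
scene 0.0945 flange [0.0919 0.0938 0.0953] top [0.1207 0.1226]
leaf 0.0837
key ((-77.19210815429688, 1.9846076965332031), (14.579480171203613, 51.13817596435547), 0.8821468353271484)
```

View pics/c9.png

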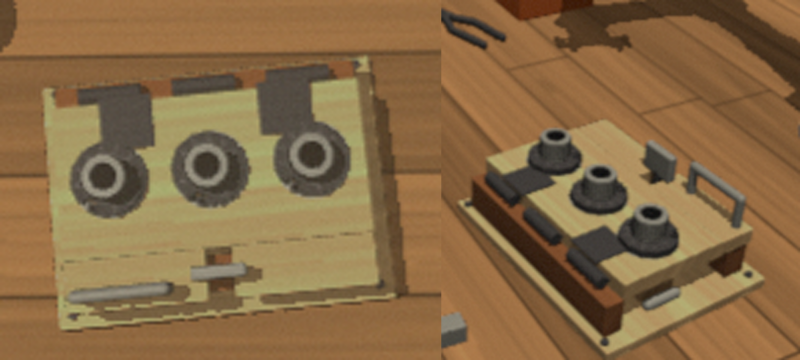

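All three flanges lie flat, about 10 mm above the leaf top, and the key bar is back along the jig's y. The leaf is shut and the robot is clear, so I'm handing in.

```bash
python3 -c "
from bench import close_job,get_obs
print(get_obs()['clock']); print(close_job())"
```

```text
58.45
the job is handed in; nothing more can be done
None
```

The drill jig is loaded and locked with all three bushings home, and I handed the job in at 58.5 s of the 210 s allowed. I turned the key, raised the leaf to about 1.78 rad, laid the blank in the nest, shut the leaf and locked it. Bushings 2, 3 and 1 then went into liners 1, 2 and 3, gently pressed; each gap met its screw at the angle I had pre-set, so no searching turn was needed.

**Last checks**
- **Bushings:** flange tops read 10 mm above the leaf in both cameras, and the grip tops about 38 mm. Both are the fully home values; resting on a screw would read 9 mm higher.
- **Key:** its bar is within 1° of the jig's y axis, so the latch is locked.
- **Leaf:** it lies level at about 0.082 m.
- **Blank:** its top read 0.061 m against an expected 0.060 m before the leaf was closed. Only the +y half of it was visible.

**What disagreed or went wrong**
- **Gripper height:** the reported TCP height was about 34 mm lower than the fingertips the cameras showed. My first close on the key caught nothing; I corrected for the offset from then on.
- **Knocked bushing:** bushing 3 was knocked about 4 cm during the run, so I measured it again before gripping it.
- **Leaf closing force:** pressing the leaf shut briefly reached 48 N at the wrist through the fingers, under the 120 N limit. It was more than needed.
- **Jar, tin and hammer:** I never moved towards them, but I did not measure their positions at the end.

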